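Put the autosampler deck on standby

ROBOT

A 6-joint arm with a two-finger parallel gripper is mounted at the origin on the work surface. World frame = base frame: x ahead of the robot, y to its left, z up, the work surface at z = 0. Lengths are in m, angles in rad, forces in N, time in s.
With the tool pointing down it reaches from about 0.35 to 0.975 m from the base axis. Payload 4.9 kg.
Tool frame: the origin (TCP) lies midway between the tips of the shut fingers; the grasp point (between the pads) lies 19 mm behind it; z points along the fingers, y is the line along which they close (so a half turn about z gives the same grasp; the last joint's range is limited). The gripper opens to 85 mm and grips with 20 to 120 N. Pads are 22 mm wide; open, the fingers measure 114 mm over their backs; the gripper's body (76 mm by 85 mm) begins 54 mm behind the grasp point. The pads swing forward as they close: fully open they stand 13 mm farther back than shut.
Start: joints at [1.023, 0.053, 1.613, -0, 1.476, -0.119], TCP at [0.26, 0.568, 0.231] pointing down, gripper open.
Joint ranges: [-3.01, 3.01], [-1.01, 2.22], [0.06, 2.58], [-1.02, 4.17], [0.09, 2.62], [-3.14, 3.14]. Speed limits (rad/s): [2.57, 2.57, 3.14, 3.14, 3.14, 3.14].

INTERFACE

Orientations are given as a rotation vector (axis times angle).
In Python, from station import ctrl gives the robot as it stands.
- The arm moves only by the tool step_arm, never from a script. Its argument "targets" is a list of rows, each an object with "travel": the shift along the world's x, y, z as a fraction of full scale, a list of three; "angular": the turn, a rotation vector about the world's x, y, z as a fraction of full scale, a list of three; "gripper": the opening, from 0 (shut) to 1 (fully open). In form: [{"travel": [x, y, z], "angular": [rx, ry, rz], "gripper": gripper}, ...]. A call has 1 to 10 rows; each row is the pose to reach, as a shift and turn from the pose commanded when the call began; what a row does not reach only later rows make up. Full scale, the value 1, is 0.6 m for a shift and pi/4 rad for a turn. A row lasts 1/10 s, in which the tool goes at most 50 mm and 8.59 degrees, less where a joint would pass 70% of its speed; a pose out of reach is approached as far as the arm can. A call with a number of a shift or a turn outside -1 to 1 is refused whole. A call with a gripper value outside its range is refused whole. The fingers move at their own pace and stop on an object; "squeeze" is the grip in N (left out, the last holds). Time passes only in rows, so rows that repeat a pose let the fingers close. It gives the time, the measured TCP pose, the force, the opening and the grip force at its end, in the units of the state.
- ctrl.get_obs(): the state, without advancing time (a new reading comes with each control period).
- ctrl.get_image(name): name is "scene" or "side" or "wrist"; returns a dict with "img" (420x560x3 uint8, red, green, blue), "fx", "fy", "cx", "cy" (pixels), "rvec" (rotation vector, rad) and "tvec" (3), from world to camera coordinates, as OpenCV has them. Camera axes: x right, y down, z forward; pixel columns grow to the right and rows downward; lengths in m; the calibration is good to about 2 mm. A picture is of the moment at which its call begins. There is no depth.
- ctrl.finish_job(): hands the job in; it is judged then, once.
The state is a dict: "t": time; "q": joint angles; "dq": joint speeds; "effort": joint torques, N m; "tool_pos": TCP position; "tool_rot": TCP orientation; "contact_force": force on the tool from outside, world axes, zero at the start; "wrist_torque": the same for the moment, N m; "opening": finger opening in m; "grip_force": force on a finger pad.
Only numpy, scipy, OpenCV 4.12 (cv2) and the standard library are available. Lean on these libraries where they do the work, as an engineer would, in place of code of your own. Each camera call takes 0.05 s, during which the arm holds its last target. There are 200 camera calls.

TASK

Put the white autosampler deck on standby: its front is the edge with the blue stripe. Stand the red-capped bottle upright on the grey ring directly behind the blue rinse pot, stand the blue-capped bottle upright on the ring between the rinse pot and the yellow waste jar, and seat the blue lid with the white knob on top of the rinse pot. Drop the two spent vials (orange and green caps) one at a time through the neck of the waste jar so that both lie wholly inside, and leave the wash bottle and the tube rack where they stand.

Things in the scene. Friction and masses are not known exactly. Their poses are not given: they have to be found in the camera images.
- deck: white plate fixed on the bench, 200 (x) by 310 (y) by 8 mm. Origin: centre of its underside; -x to its front edge (blue stripe, robot's side), +x to its back, +y left. Three printed grey rings, diameter 55 mm outside, 45 inside, are centred at (x, y) = (-45, 0), (40, 95), (40, -95) mm. Rinse pot and waste jar stand fixed at (-45, 95) and (-45, -95), either way round.
- rinse_pot: blue open round pot fixed on the deck, 66 mm outside and 58 mm inside diameter, 60 mm high, inner floor 5 mm up. Origin: centre of its underside (on the deck's top); axes as the deck's. The ring behind it is centred 85 mm along its +x.
- waste_jar: yellow hollow jar fixed on the deck: 90 mm in diameter to 85 mm height, narrowing to a neck 42 mm outside and 34 mm inside diameter from 103 mm to the rim at 125 mm height; wall 4 mm, floor 5 mm with a raised middle to 17 mm. Origin: centre of its underside (on the deck's top), the neck right above it; axes as the deck's.
- red_bottle: standing loose on the bench: white round bottle 40 mm in diameter up to 54 mm height (grip there), then a shoulder and a red cap 31 mm in diameter, 75 mm tall in all, red label band, about 110 g. Origin: centre of its underside, z up.
- blue_bottle: standing loose on the bench: white round bottle 40 mm in diameter up to 54 mm height (grip there), then a shoulder and a blue cap 31 mm in diameter, 75 mm tall in all, blue label band, about 110 g. Origin: centre of its underside, z up.
- pot_lid: lid of the rinse pot lying loose, right way up: a plug 44 mm in diameter, 8 mm high (drops into the pot), a blue disc 76 mm in diameter, 6 mm thick (rests on the rim), and a white grip knob 20 mm in diameter, 24 mm high; 38 mm high in all, 60 g. Origin: centre of the plug's underside, z up; seated, it lies 52 mm above the pot's origin.
- orange_vial: spent sample vial standing loose on the bench: pale round vial 15 mm in diameter and 45 mm tall with an orange cap (top 11 mm, same diameter), 14 g. Origin: centre of its underside, z up along the vial.
- green_vial: spent sample vial standing loose on the bench: pale round vial 15 mm in diameter and 45 mm tall with a green cap (top 11 mm, same diameter), 14 g. Origin: centre of its underside, z up along the vial.
- wash_bottle: white squeeze bottle with a purple band, 56 mm in diameter, 98 mm tall, loose on the bench. Bystander, to be left where it stands. Origin: centre of its underside.
- tube_rack: brown cardboard rack 80 (x) by 100 (y) by 45 mm with glass tubes standing up to 70 mm height, loose on the bench. Bystander, to be left where it stands. Origin: centre of its underside.
There are look-alikes about, which are no part of the job. Leave any black or turquoise look-alike of the blue_bottle alone.

How it is judged:
By the outcome, as a careful person would: the job done as asked, in the order asked, and still so for the second after the job is handed in, with the robot touching nothing.
It also fails if it takes over 120 s, if anything falls off the work surface, if the arm or the gripper's body presses on something with over 40 N, if the wrist force passes 120 N, or if a joint passes its speed limit or range.

## Working session

There is one attempt and no reset: what is moved stays moved. The work goes in short steps, Python scripts to look and compute and a tool call to move; the robot and the scene stay as the last step left them, time stands still between calls to the robot, and variables do not carry over. Pictures are saved under pics/ and viewed, at most 14 in all, crops included, and the job is handed in when it is done.

Besides the shell and the picture viewer there is one more tool, called in YAML: its name, and indented under it one key for each argument. step_arm: Moves the arm, as the interface text tells. Its arguments: {"type":"object","properties":{"targets":{"type":"array"},"squeeze":{"type":"number"}},"required":["targets"]}

```bash
ls; mkdir -p pics; cat > h.py <<'E'
import numpy as np, cv2
from station import ctrl
def grab(n,f):
    d=ctrl.get_image(n); cv2.imwrite(f'pics/{f}.png',cv2.cvtColor(d['img'],cv2.COLOR_RGB2BGR)); np.save(f'pics/{f}.npy',d,allow_pickle=True); return d
def load(f): return np.load(f'pics/{f}.npy',allow_pickle=True).item()
def ray(d,u,v):
    R=cv2.Rodrigues(np.array(d['rvec'],float))[0]; t=np.array(d['tvec'],float)
    return -R.T@t, R.T@np.array([(u-d['cx'])/d['fx'],(v-d['cy'])/d['fy'],1.])
def plane(d,u,v,z):
    c,r=ray(d,u,v); return c+r*(z-c[2])/r[2]
def tri(obs):
    A=np.zeros((3,3));b=np.zeros(3)
    for d,u,v in obs:
        c,r=ray(d,u,v); r=r/np.linalg.norm(r); P=np.eye(3)-np.outer(r,r); A+=P;b+=P@c
    return np.linalg.solve(A,b)
def proj(d,p):
    return cv2.projectPoints(np.array(p,float).reshape(-1,1,3),np.array(d['rvec'],float),np.array(d['tvec'],float),np.array([[d['fx'],0,d['cx']],[0,d['fy'],d['cy']],[0,0,1.]]),None)[0].reshape(-1,2)
def blobs(d,lo,hi,amin=15):
    h=cv2.cvtColor(d['img'],cv2.COLOR_RGB2HSV); m=cv2.inRange(h,lo,hi)
    n,l,s,c=cv2.connectedComponentsWithStats(m)
    return [(s[i].tolist(),c[i].round(1).tolist()) for i in range(1,n) if s[i][4]>=amin]
E
python3 - <<'E'
from h import *
for n in('scene','side','wrist'):
    d=grab(n,n+'0'); print(n,d['fx'],ray(d,280,210))
print(ctrl.get_obs())
E
```

```text
pics
scene 479.49697640435755 (array([1.17420782, 0.67808764, 0.80424374]), array([-0.56110993, -0.56874404, -0.60180013]))
side 413.0305507886544 (array([ 0.10550051, -0.67647289,  0.67074088]), array([ 0.40287215,  0.66561624, -0.62821842]))
wrist 338.38634151404176 (array([0.19899501, 0.59476783, 0.37284316]), array([ 0.24172175, -0.11378589, -0.96365625]))
{'t': 0.15, 'q': array([ 1.02297439e+00,  5.32163628e-02,  1.61400773e+00,  3.18087470e-05,
        1.47598520e+00, -1.19004453e-01]), 'dq': array([ 0.00116159, -0.00229125, -0.00408756,  0.00019796,  0.00086224,
       -0.00027362]), 'effort': array([ 1.11650825e-03, -3.94241095e+01, -3.70722198e+01, -3.62251251e-05,
        4.66724756e-03, -1.52248066e-05]), 'tool_pos': array([0.25960743, 0.56798969, 0.23032111]), 'tool_rot': array([-6.68321397e-01, -3.06910952e+00,  2.38286683e-03]), 'contact_force': array([ 0.08286369,  0.80366865, -0.25885771]), 'wrist_torque': array([-0.00515258,  0.02559308,  0.01672681]), 'grip_force': 0.0, 'opening': 0.08531165284685019}
```

View pics/scene0.png

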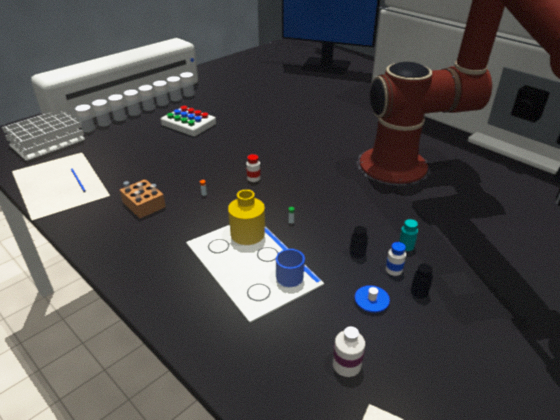

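View pics/side0.png

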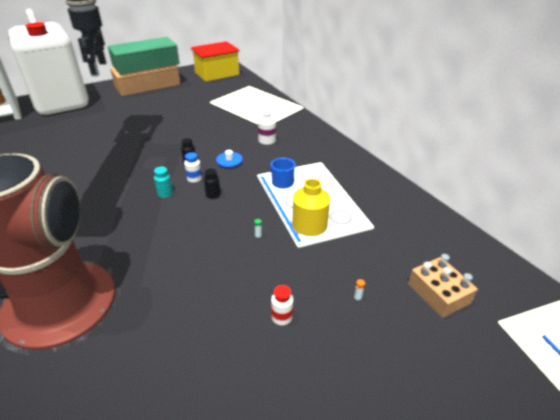

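Scene view: red bottle (253,168), orange vial (203,188), green vial (291,215), blue-capped bottle (396,258), lid (372,298), pot (290,267), jar (247,218). The side view shows the same things at (282,305), (360,290), (258,228), (193,167), (229,158), (283,172) and (311,208).

Candidates for the blue bottle, with scene pixels: blue cap and blue band (396,258) is my choice. Turquoise (410,235), black (359,241), black (422,280) and the purple-banded wash bottle (349,352) are rejected. Red: only (253,168); the side view's red cap at (36,30) is a distant canister.

```bash
python3 - <<'E'
from h import *
S=load('scene0');D=load('side0')
R={'red':((0,150,90),(6,255,255)),'red2':((172,150,90),(180,255,255)),'orange':((7,170,120),(17,255,255)),'green':((50,120,50),(75,255,255)),'blue':((105,150,60),(125,255,255)),'yellow':((20,150,80),(32,255,255)),'turq':((82,120,60),(98,255,255))}
for n,d in(('S',S),('D',D)):
    for k,(lo,hi) in R.items():
        print(n,k,[(s,c) for s,c in blobs(d,lo,hi,20) if 100<c[1]<380 and 130<c[0]<500])
# deck corners: white mask with hull
for n,d,seed in(('S',S,(235,275)),('D',D,(345,200))):
    h=cv2.cvtColor(d['img'],cv2.COLOR_RGB2HSV); m=cv2.inRange(h,(0,0,110),(180,70,255))
    l=cv2.connectedComponents(m)[1]; k=l[seed[1],seed[0]]
    c=cv2.findContours((l==k).astype(np.uint8),cv2.RETR_EXTERNAL,cv2.CHAIN_APPROX_NONE)[0][0]
    print(n,k,cv2.approxPolyDP(cv2.convexHull(c),4,True).reshape(-1,2).tolist())
# crop
im=cv2.imread('pics/scene0.png')[215:315,335:445]; cv2.imwrite('pics/c0.png',cv2.resize(im,None,fx=5,fy=5,interpolation=2))
E
```

```text
S red [([181, 106, 27, 12, 100], [194.6, 111.0]), ([360, 149, 13, 22, 163], [366.4, 159.7]), ([247, 154, 11, 7, 62], [252.2, 157.1]), ([418, 155, 6, 6, 24], [420.0, 158.1]), ([248, 171, 10, 6, 34], [252.2, 173.9])]
S red2 []
S orange [([200, 179, 6, 5, 20], [202.2, 181.2])]
S green [([167, 113, 20, 9, 75], [176.6, 117.1]), ([188, 120, 6, 5, 22], [190.9, 121.9]), ([288, 206, 7, 7, 30], [291.0, 208.9])]
S blue [([174, 109, 27, 12, 105], [187.0, 114.7]), ([265, 229, 54, 53, 387], [292.0, 257.7]), ([391, 241, 15, 14, 150], [397.8, 247.6]), ([387, 260, 17, 11, 97], [394.5, 266.2]), ([354, 285, 36, 28, 662], [371.6, 299.3])]
S yellow [([228, 189, 37, 55, 1616], [246.3, 217.0])]
S turq [([400, 219, 19, 32, 423], [409.1, 233.1])]
D red [([274, 285, 17, 17, 219], [282.0, 292.4]), ([272, 310, 20, 10, 98], [281.3, 315.2])]
D red2 []
D orange [([357, 279, 8, 9, 38], [360.3, 283.0])]
D green [([254, 219, 8, 6, 36], [257.4, 221.5])]
D blue [([184, 151, 13, 11, 94], [190.2, 155.9]), ([216, 152, 27, 16, 164], [229.2, 160.6]), ([270, 157, 26, 31, 601], [282.4, 171.5]), ([186, 171, 15, 6, 58], [193.1, 173.7])]
D yellow [([293, 179, 37, 56, 1602], [310.5, 208.5])]
D turq [([154, 166, 19, 32, 453], [162.4, 181.8])]
S 88 [[186, 242], [226, 225], [264, 230], [323, 284], [249, 321]]
D 12 [[320, 161], [374, 228], [298, 248], [256, 174]]
```

View pics/c0.png

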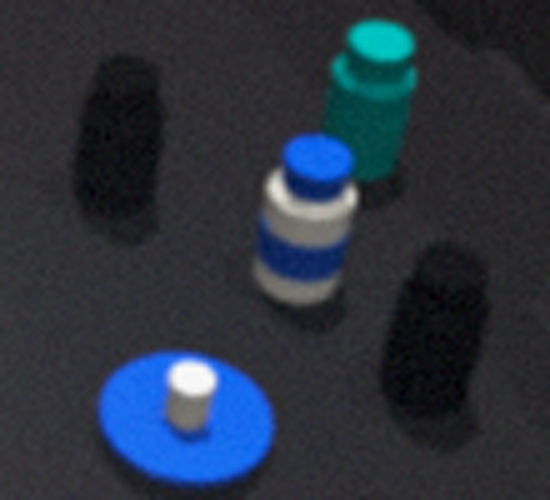

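The crop confirms the white bottle with a blue cap (about scene 397,248), the turquoise one behind it and a black one on each side.

```bash
python3 - <<'E'
from h import *
np.set_printoptions(precision=4,suppress=True)
S=load('scene0');D=load('side0')
P={'redcap':((252.5,157.5),(282,292.4)),'bluecap':((398,247.8),(191,156)),'orange':((202.5,181.5),(360.5,283)),'green':((291,209),(257.5,221.7)),'turq':((409,233),(162.4,181.8)),'liddisc':((371.6,298.5),(229.2,160)),'black1':((359,241),(187,151)),'black2':((422,280),(211,183)),'wash':((350,335),(267,120)),
'c1 left':((186,242),(374,228)),'c back/l':((249,321),(320,161)),'front':((323,284),(256,174)),
'jarneck':((246.5,194),(313,186)),'ring mid?':((259,292),(341,216))}
for k,(a,b) in P.items():
    p=tri([(S,*a),(D,*b)]); print(k,p, (proj(S,p)-a).round(1),(proj(D,p)-b).round(1))
for n,d,cs in (('S',S,[(186,242),(323,284),(249,321)]),('D',D,[(320,161),(374,228),(298,248),(256,174)])):
    for c in cs: print(n,plane(d,*c,.008))
print('redcap plane .068',plane(S,252.5,157.5,.066),plane(D,282,292.4,.066))
print('rack', plane(S,143,198,.022),plane(D,443,285,.022))
E
```

```text
redcap [ 0.3687 -0.2535  0.073 ] [[ 0.1 -0. ]] [[0.2 0. ]]
bluecap [0.3986 0.281  0.0722] [[ 0.4 -0.2]] [[0.3 0.2]]
orange [ 0.528  -0.2909  0.0444] [[0. 0.]] [[0. 0.]]
green [ 0.4405 -0.0234  0.0434] [[ 0.2 -0.1]] [[0.2 0.1]]
turq [0.3005 0.2504 0.04  ] [[-0.4  0.2]] [[-0.4 -0.2]]
liddisc [0.5187 0.3032 0.0106] [[ 0. -0.]] [[0. 0.]]
black1 [0.4122 0.2248 0.0929] [[17.2 -8.7]] [[16.1  6.8]]
black2 [ 0.4154  0.3194 -0.0196] [[-19.9   7.8]] [[-15.2  -7.6]]
wash [0.6789 0.3606 0.0772] [[-1.   0.3]] [[-0.6 -0.2]]
c1 left [ 0.6945 -0.1471  0.0065] [[0.1 0. ]] [[ 0.1 -0. ]]
c back/l [0.7523 0.1609 0.0115] [[ 1.2 -0.1]] [[0.8 0.1]]
front [0.5567 0.1976 0.0081] [[ 1.5 -0.4]] [[1.2 0.3]]
jarneck [ 0.5593 -0.0646  0.1294] [[-0.9  0.1]] [[-0.9 -0.1]]
ring mid? [ 0.6731  0.0265 -0.0639] [[-20.2   0.7]] [[-17.7  -2.1]]
S [ 0.6955 -0.1457  0.008 ]
S [0.56  0.196 0.008]
S [0.7524 0.1571 0.008 ]
D [0.7539 0.167  0.008 ]
D [ 0.693  -0.1482  0.008 ]
D [ 0.4955 -0.1142  0.008 ]
D [0.5547 0.201  0.008 ]
redcap plane .068 [ 0.3614 -0.2626  0.066 ] [ 0.3715 -0.2483  0.066 ]
rack [ 0.6777 -0.3691  0.022 ] [ 0.6862 -0.3664  0.022 ]
```

```bash
cat >> h.py <<'E'
def az(o=None):
    R=cv2.Rodrigues(np.array((o or ctrl.get_obs())['tool_rot']))[0]; return np.degrees(np.arctan2(R[1,1],R[0,1])),R[2,2]
def to(x,y,z,a=None,off=(0,0,0)):
    """fractions from the measured pose to TCP x,y,z and closing azimuth a (deg, mod 180)"""
    o=ctrl.get_obs(); t=(np.array([x,y,z])-o['tool_pos'])/.6
    da=0 if a is None else (a-az(o)[0]+90)%180-90
    print('at',o['tool_pos'].round(4),'az',round(az(o)[0],1),'t',round(o['t'],2),'travel',t.round(4),'rz',round(np.radians(da)/(np.pi/4),3),'mm',round(np.linalg.norm(t)*600),'deg',round(da,1),'open',round(o['opening'],4))
E
python3 -c "
from h import *
to(.48,.15,.25,79)"
```

```text
at [0.2596 0.568  0.2303] az 65.4 t 0.15 travel [ 0.3673 -0.6966  0.0328] rz 0.302 mm 473 deg 13.6 open 0.0853
```

step_arm:
  targets:
    - {"travel":[0.367,-0.697,0.05],"angular":[0,0,0.3],"gripper":1}
    - {"travel":[0.367,-0.697,0.05],"angular":[0,0,0.3],"gripper":1}
    - {"travel":[0.367,-0.697,0.05],"angular":[0,0,0.3],"gripper":1}
    - {"travel":[0.367,-0.697,0.05],"angular":[0,0,0.3],"gripper":1}
    - {"travel":[0.367,-0.697,0.05],"angular":[0,0,0.3],"gripper":1}
    - {"travel":[0.367,-0.697,0.05],"angular":[0,0,0.3],"gripper":1}
    - {"travel":[0.367,-0.697,0.05],"angular":[0,0,0.3],"gripper":1}
    - {"travel":[0.367,-0.697,0.05],"angular":[0,0,0.3],"gripper":1}
    - {"travel":[0.367,-0.697,0.05],"angular":[0,0,0.3],"gripper":1}
    - {"travel":[0.367,-0.697,0.05],"angular":[0,0,0.3],"gripper":1}

```text
t: 1.15
tool_pos: [0.4812, 0.147, 0.2614]
tool_rot: [0.308, 3.126, -0.001]
contact_force: [-0.1, 0.9, -1.1]
opening: 0.0853
grip_force: 0.0
```

```bash
python3 -c "
from h import *
grab('wrist','w1'); to(.41,-.20,.25,79)
d=load('wrist0');a=cv2.imread('pics/wrist0.png');b=cv2.imread('pics/w1.png')
cv2.imwrite('pics/w01.png',cv2.resize(np.hstack([a,b]),(800,300),interpolation=cv2.INTER_AREA))"
```

```text
at [0.4822 0.1454 0.2615] az 78.6 t 1.2 travel [-0.1203 -0.5756 -0.0192] rz 0.008 mm 353 deg 0.4 open 0.0857
```

View pics/w01.png

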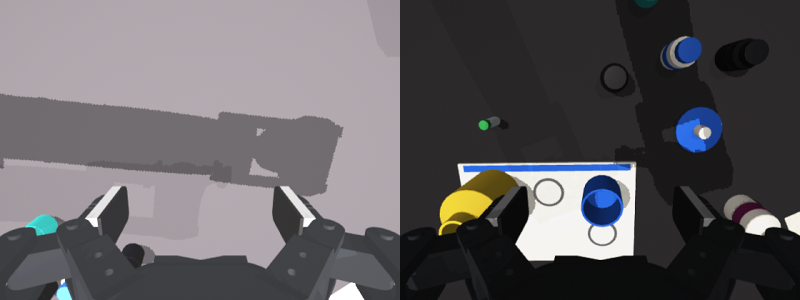

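Left half (start) shows only bench and shadow. The right half (×1.4 for full pixels) shows the stripe edge at (465–635,167), mid ring (548,192), pot (602,203) with its ring behind at (602,234), jar (465,205), green vial (488,124), blue bottle (683,50), black ones at (615,77) and (742,55), turquoise (645,0), and lid (698,130).

```bash
python3 - <<'E'
from h import *
np.set_printoptions(precision=4,suppress=True)
W=load('w1'); S=load('scene0'); D=load('side0')
print('blue',blobs(W,(105,150,40),(125,255,255),40)); print('green',blobs(W,(50,120,50),(75,255,255)));print('yel',blobs(W,(20,150,60),(32,255,255),100))
f=lambda u,v:((u-400)*1.4,v*1.4)
# blue-stripe deck corners
for n,p,z in(('fr',(458,164),.008),('fl',(635,163),.008),('mid',(548,192),.008),('back',(602.5,234),.008),('pot rim',(602.5,207),.068),('black L',(614,77),.07),('black R',(745,52),.07),('cap',(690,49),.073),('turq',(645,-3),.07),('knob',(704,132),.036),('lid',(698,130),.012),('greencap',(484,125),.044)):
    print(n,plane(W,*f(*p),z))
print('tri cap',tri([(S,398,247.8),(D,191,156),(W,*f(689,50))]))
h=cv2.cvtColor(W['img'],cv2.COLOR_RGB2HSV)
m=cv2.inRange(h,(0,0,150),(180,50,255)); m[:, :380]=0; m[:150]=0; m[230:]=0
n,l,s,c=cv2.connectedComponentsWithStats(m); print([(s[i].tolist(),c[i].round(1)) for i in range(1,n) if s[i][4]>20])
# deck pose from stripe edge + rings: ellipse fits
g=cv2.cvtColor(W['img'],cv2.COLOR_RGB2GRAY)
e=cv2.inRange(h,(0,0,40),(180,90,150))
for cc in cv2.findContours(e,cv2.RETR_CCOMP,cv2.CHAIN_APPROX_NONE)[0]:
    if len(cc)>50:
        E=cv2.fitEllipse(cc)
        if 20<E[1][1]<70 and E[0][1]>240: print('ell',np.round(E[0],1),np.round(E[1],1),plane(W,*E[0],.008))
E
```

```text
blue [([384, 52, 39, 37, 1067], [403.4, 70.0]), ([367, 58, 24, 39, 199], [373.5, 80.7]), ([385, 149, 66, 65, 2947], [417.0, 180.6]), ([89, 230, 233, 11, 1813], [207.5, 234.8]), ([254, 246, 58, 71, 3351], [282.4, 281.8])]
green [([110, 168, 14, 15, 167], [116.7, 174.6])]
yel [([54, 238, 111, 92, 4883], [102.1, 278.6])]
fr [ 0.5002 -0.1091  0.008 ]
fl [0.5581 0.1913 0.008 ]
mid [0.5817 0.0303 0.008 ]
back [0.6852 0.1091 0.008 ]
pot rim [0.5974 0.1259 0.068 ]
black L [0.4118 0.178  0.07  ]
black R [0.4145 0.3492 0.07  ]
cap [0.3972 0.279  0.073 ]
turq [0.3271 0.2321 0.07  ]
knob [0.519  0.3018 0.036 ]
lid [0.5204 0.3017 0.012 ]
greencap [ 0.4413 -0.0248  0.044 ]
tri cap [0.3981 0.2796 0.0719]
[([418, 178, 18, 17, 237], array([426.3, 186. ]))]
ell [482.4 408.1] [27.9 47.5] [0.8725 0.3656 0.008 ]
ell [ 78.2 408.1] [27.7 47.2] [ 0.7586 -0.2085  0.008 ]
ell [190.3 342.7] [47.9 60.4] [ 0.6837 -0.02    0.008 ]
ell [282.8 326.5] [32.6 37.7] [0.6833 0.1085 0.008 ]
ell [207.5 269. ] [33.9 37.2] [0.582  0.0306 0.008 ]
```

step_arm:
  targets:
    - {"travel":[-0.1,-0.59,-0.02],"angular":[0,0,0.01],"gripper":1}
    - {"travel":[-0.1,-0.59,-0.02],"angular":[0,0,0.01],"gripper":1}
    - {"travel":[-0.1,-0.59,-0.02],"angular":[0,0,0.01],"gripper":1}
    - {"travel":[-0.1,-0.59,-0.02],"angular":[0,0,0.01],"gripper":1}
    - {"travel":[-0.1,-0.59,-0.02],"angular":[0,0,0.01],"gripper":1}
    - {"travel":[-0.1,-0.59,-0.02],"angular":[0,0,0.01],"gripper":1}
    - {"travel":[-0.1,-0.59,-0.02],"angular":[0,0,0.01],"gripper":1}
    - {"travel":[-0.1,-0.59,-0.02],"angular":[0,0,0.01],"gripper":1}
    - {"travel":[-0.1,-0.59,-0.02],"angular":[0,0,0.01],"gripper":1}

```text
t: 2.1
tool_pos: [0.4196, -0.2045, 0.2488]
tool_rot: [-0.295, -3.127, -0.002]
contact_force: [-0.1, 0.5, 0.8]
opening: 0.0856
grip_force: 0.0
```

```bash
python3 -c "
from h import *
d=grab('wrist','w2'); o=ctrl.get_obs()
print(blobs(d,(0,150,60),(6,255,255),20),blobs(d,(7,170,100),(17,255,255)))
S=load('scene0');D=load('side0')
print(proj(d,[[.3687,-.2535,.073],o['tool_pos']]), proj(d,o['tool_pos']-[0,0,.2]))
to(.3687,-.2535,.12,79)"
```

```text
[([230, 124, 16, 32, 73], [240.9, 137.7]), ([201, 130, 34, 33, 608], [219.7, 149.3])] [([217, 281, 14, 16, 70], [224.6, 286.6])]
[[219.39522582 145.16317374]
 [285.46505908 267.0632203 ]] [[282.53295327 183.63271229]]
at [ 0.4199 -0.2034  0.2489] az 79.3 t 2.15 travel [-0.0854 -0.0835 -0.2149] rz -0.007 mm 148 deg -0.3 open 0.0854
```

View pics/w2.png

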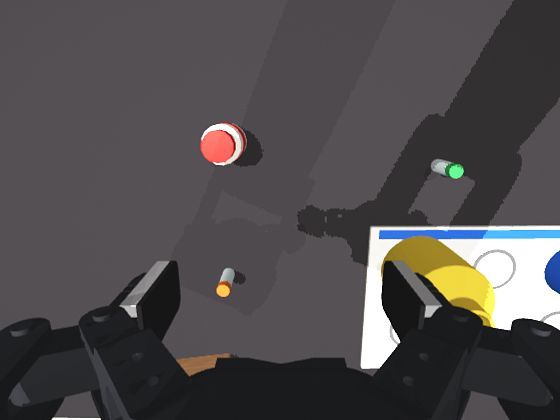

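Red cap top at (218,147), orange cap (224,288), green cap (456,171); nothing crowds them.

```bash
python3 -c "
from h import *
np.set_printoptions(precision=4,suppress=True)
W=load('w2');V=load('w1');S=load('scene0');D=load('side0')
print('red',plane(W,217.8,147,.075),tri([(S,252.5,156.2),(D,282.3,289),(W,217.8,147)]))
print('or',plane(W,223.8,288.5,.045),tri([(S,202.5,180.5),(D,360.5,281.5),(W,223.8,288)]))
print('gr',plane(W,456,171,.045),tri([(S,291,208),(D,257.5,220.7),(W,456,171),(V,115.5,175)]))
"
```

```text
red [ 0.37  -0.255  0.075] [ 0.3699 -0.2526  0.0794]
or [ 0.5269 -0.2914  0.045 ] [ 0.5269 -0.2907  0.0476]
gr [ 0.4412 -0.0255  0.045 ] [ 0.4404 -0.025   0.0466]
```

step_arm:
  targets:
    - {"travel":[-0.083,-0.085,-0.2],"angular":[0,0,0],"gripper":1}
    - {"travel":[-0.083,-0.085,-0.2],"angular":[0,0,0],"gripper":1}
    - {"travel":[-0.083,-0.085,-0.2],"angular":[0,0,0],"gripper":1}
    - {"travel":[-0.083,-0.085,-0.2],"angular":[0,0,0],"gripper":1}
    - {"travel":[-0.083,-0.085,-0.25],"angular":[0,0,0],"gripper":1}
    - {"travel":[-0.083,-0.085,-0.3],"angular":[0,0,0],"gripper":1}
    - {"travel":[-0.083,-0.085,-0.34],"angular":[0,0,0],"gripper":1}
    - {"travel":[-0.083,-0.085,-0.38],"angular":[0,0,0],"gripper":1}
    - {"travel":[-0.083,-0.085,-0.38],"angular":[0,0,0],"gripper":1}

```text
t: 3.05
tool_pos: [0.3702, -0.252, 0.0198]
tool_rot: [-0.286, -3.125, -0.005]
contact_force: [-0.6, -0.0, -0.7]
opening: 0.0853
grip_force: 0.0
```

step_arm:
  targets:
    - {"travel":[0,0,0],"angular":[0,0,0],"gripper":0.35}
    - {"travel":[0,0,0],"angular":[0,0,0],"gripper":0.35}
    - {"travel":[0,0,0],"angular":[0,0,0],"gripper":0.35}
    - {"travel":[0,0,0],"angular":[0,0,0],"gripper":0.35}
    - {"travel":[0,0,0],"angular":[0,0,0],"gripper":0.35}
    - {"travel":[0,0,0],"angular":[0,0,0],"gripper":0.35}
  squeeze: 40

```text
t: 3.65
tool_pos: [0.3717, -0.2558, 0.0235]
tool_rot: [0.291, 3.125, -0.002]
contact_force: [0.5, 2.0, 6.9]
opening: 0.0387
grip_force: 40.7
```

step_arm:
  targets:
    - {"travel":[0,0,0.05],"angular":[0,0,0],"gripper":0.35}
    - {"travel":[0,0,0.12],"angular":[0,0,0],"gripper":0.35}
    - {"travel":[0,0,0.2],"angular":[0,0,0],"gripper":0.35}
    - {"travel":[0,0,0.28],"angular":[0,0,0],"gripper":0.35}
    - {"travel":[0,0,0.35],"angular":[0,0,0],"gripper":0.35}
    - {"travel":[0.06,0.07,0.38],"angular":[0,0,0],"gripper":0.35}
    - {"travel":[0.11,0.13,0.38],"angular":[0,0,0],"gripper":0.35}
    - {"travel":[0.16,0.19,0.38],"angular":[0,0,0],"gripper":0.35}
    - {"travel":[0.21,0.25,0.38],"angular":[0,0,0],"gripper":0.35}
    - {"travel":[0.26,0.3,0.38],"angular":[0,0,0],"gripper":0.35}

```text
t: 4.65
tool_pos: [0.5271, -0.0726, 0.2498]
tool_rot: [0.289, 3.127, 0.0]
contact_force: [-0.8, -0.2, -1.2]
opening: 0.0387
grip_force: 40.8
```

```bash
python3 -c "
from h import *
to(.6833,.1085,.15,79.4)"
```

```text
at [ 0.5271 -0.0726  0.2498] az 79.4 t 4.65 travel [ 0.2603  0.3019 -0.1663] rz -0.001 mm 259 deg -0.0 open 0.0387
```

step_arm:
  targets:
    - {"travel":[0.06,0.07,0],"angular":[0,0,0],"gripper":0.35}
    - {"travel":[0.12,0.14,0],"angular":[0,0,0],"gripper":0.35}
    - {"travel":[0.17,0.2,0],"angular":[0,0,0],"gripper":0.35}
    - {"travel":[0.22,0.25,0],"angular":[0,0,0],"gripper":0.35}
    - {"travel":[0.26,0.302,0],"angular":[0,0,0],"gripper":0.35}
    - {"travel":[0.26,0.302,-0.08],"angular":[0,0,0],"gripper":0.35}
    - {"travel":[0.26,0.302,-0.15],"angular":[0,0,0],"gripper":0.35}
    - {"travel":[0.26,0.302,-0.2],"angular":[0,0,0],"gripper":0.35}
    - {"travel":[0.26,0.302,-0.2],"angular":[0,0,0],"gripper":0.35}
    - {"travel":[0.26,0.302,-0.2],"angular":[0,0,0],"gripper":0.35}

```text
t: 5.65
tool_pos: [0.6821, 0.1063, 0.1295]
tool_rot: [-0.291, -3.127, 0.0]
contact_force: [0.8, 0.1, -0.1]
opening: 0.0389
grip_force: 40.8
```

```bash
python3 - <<'E'
from h import *
np.set_printoptions(precision=4,suppress=True)
o=ctrl.get_obs();W=grab('wrist','w3');S=grab('scene','s3');D=grab('side','d3')
for n,d in(('W',W),('S',S),('D',D)): print(n,[b for b in blobs(d,(0,150,50),(6,255,255),15)], proj(d,o['tool_pos']+[0,0,.052]))
to(.6833,.1085,.0315,79.4)
a=cv2.imread('pics/w3.png'); b=cv2.imread('pics/s3.png')[150:360,170:450]; c=cv2.resize(b,(560,420),interpolation=2)
cv2.imwrite('pics/m3.png',cv2.resize(np.hstack([a,c]),(800,300),interpolation=cv2.INTER_AREA))
E
```

```text
W [([233, 214, 95, 51, 1219], [279.9, 229.0]), ([232, 265, 98, 99, 7695], [280.2, 316.6])] [[283.9205 338.427 ]]
S [([214, 0, 188, 149, 6559], [309.9, 65.8]), ([375, 72, 17, 26, 160], [381.9, 84.9]), ([393, 78, 55, 36, 878], [423.0, 93.0]), ([394, 83, 8, 7, 15], [397.4, 86.3]), ([251, 95, 12, 9, 28], [255.9, 98.8]), ([392, 95, 10, 10, 25], [396.5, 99.2]), ([442, 94, 43, 34, 522], [460.3, 111.1]), ([486, 95, 8, 6, 16], [489.5, 96.9]), ([181, 105, 27, 13, 102], [194.8, 111.0]), ([392, 108, 18, 18, 87], [401.4, 118.7]), ([361, 131, 67, 52, 1361], [395.0, 163.4]), ([232, 147, 22, 19, 125], [241.6, 155.3]), ([249, 229, 5, 11, 32], [250.9, 234.6])] [[254.7785 231.9325]]
D [([26, 23, 20, 12, 184], [35.8, 28.4]), ([192, 42, 46, 15, 435], [214.2, 49.1]), ([309, 118, 6, 9, 42], [311.6, 122.4]), ([307, 138, 8, 6, 35], [309.9, 140.8])] [[315.4777 121.8574]]
at [0.6842 0.1063 0.1331] az 79.4 t 5.8 travel [-0.0016  0.0036 -0.1693] rz 0.001 mm 102 deg 0.0 open 0.0387
```

View pics/m3.png

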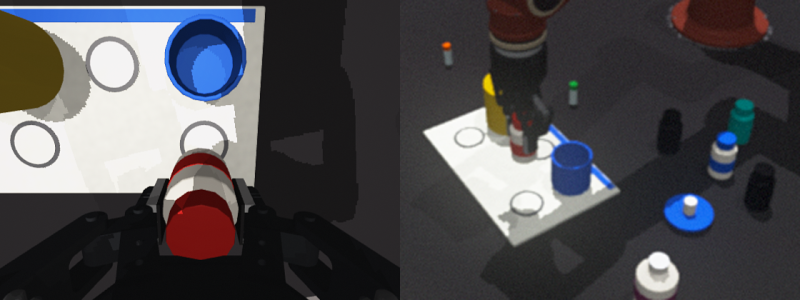

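The bottle hangs upright in the fingers (cap around (200,230)). The target ring is at (204,142), behind the pot (205,57), with the mid ring at (112,64). Measure cap offset and ring again.

```bash
python3 - <<'E'
from h import *
np.set_printoptions(precision=4,suppress=True)
W=load('w3')
h=cv2.cvtColor(W['img'],cv2.COLOR_RGB2HSV)
m=cv2.inRange(h,(0,150,50),(6,255,255)); m[:262]=0
c=max(cv2.findContours(m,0,1)[0],key=len); E=cv2.fitEllipse(c); print(E,'cap',plane(W,*E[0],.183))
e=cv2.inRange(h,(0,0,40),(180,90,150))
for cc in cv2.findContours(e,cv2.RETR_CCOMP,cv2.CHAIN_APPROX_NONE)[0]:
    if len(cc)>80:
        E=cv2.fitEllipse(cc)
        if 40<E[1][1]<100: print('ell',np.round(E[0],1),np.round(E[1],1),plane(W,*E[0],.008))
m=cv2.inRange(h,(105,150,30),(125,255,255)); m[:, :230]=0;m[:20]=0
c=max(cv2.findContours(m,0,1)[0],key=len); E=cv2.fitEllipse(c); print('pot',E,plane(W,*E[0],.066))
print('ring by hand',plane(W,204*1.4,142*1.4,.008),plane(W,112*1.4,64*1.4,.008),plane(W,35*1.4,144.5*1.4,.008))
E
```

```text
((280.2007141113281, 316.6857604980469), (98.31880187988281, 99.17193603515625), 176.1830596923828) cap [0.6734 0.1067 0.183 ]
ell [415.8 395.5] [17.2 72.5] [0.8924 0.1968 0.008 ]
ell [145.7 395. ] [16.6 72.7] [ 0.8445 -0.056   0.008 ]
ell [216.2 273.7] [20.1 50.1] [0.7338 0.0396 0.008 ]
ell [340.  269.3] [26.2 50.7] [0.7492 0.1441 0.008 ]
ell [425.7 206.1] [43.6 81.3] [0.7069 0.2198 0.008 ]
ell [284.5 203.2] [67.6 73.1] [0.6835 0.1082 0.008 ]
ell [285.5 195.3] [41.5 61.8] [0.6772 0.1101 0.008 ]
ell [ 48.7 201.5] [60.3 72.4] [ 0.6471 -0.0781  0.008 ]
ell [ 48.1 202. ] [52.1 62.2] [ 0.6473 -0.0787  0.008 ]
ell [ 56.5 152.3] [23.2 45.3] [ 0.6109 -0.0579  0.008 ]
ell [156.4  89.7] [61.5 68.5] [0.581 0.031 0.008]
pot ((288.7551574707031, 72.36903381347656), (124.55325317382812, 134.29415893554688), 29.756614685058594) [0.5937 0.1266 0.066 ]
ring by hand [0.6801 0.1097 0.008 ] [0.581  0.0312 0.008 ] [ 0.6477 -0.0781  0.008 ]
```

```bash
python3 - <<'E'
from h import *
np.set_printoptions(precision=4,suppress=True)
W=load('w3'); print(ray(W,280,210))
for z in (.180,.185): print(plane(W,280.5,364,z)-[.0155*.98,-.003,0], plane(W,232,315,z),plane(W,330,315,z))
print(W['img'][215:372:4,280].tolist())
E
```

```text
(array([0.6167, 0.1175, 0.2722]), array([ 0.2617, -0.0508, -0.9638]))
[0.6772 0.1063 0.18  ] [0.672  0.0918 0.18  ] [0.6776 0.1216 0.18  ]
[0.6731 0.107  0.185 ] [0.669  0.0932 0.185 ] [0.6743 0.1214 0.185 ]
[[83, 9, 9], [83, 12, 10], [83, 11, 10], [80, 11, 10], [113, 115, 109], [103, 99, 93], [94, 90, 85], [94, 90, 85], [126, 121, 112], [143, 138, 129], [144, 138, 129], [144, 139, 130], [146, 143, 134], [65, 7, 6], [66, 8, 8], [66, 9, 7], [66, 8, 7], [66, 8, 7], [118, 22, 21], [122, 20, 18], [121, 19, 16], [121, 19, 18], [120, 19, 16], [121, 19, 17], [119, 18, 17], [119, 18, 17], [120, 20, 16], [120, 18, 16], [118, 17, 15], [118, 18, 17], [119, 18, 16], [119, 18, 16], [118, 18, 15], [118, 18, 15], [118, 17, 14], [116, 16, 15], [117, 17, 15], [81, 16, 15], [11, 12, 13], [12, 12, 12]]
```

step_arm:
  targets:
    - {"travel":[0.004,0.004,-0.05],"angular":[0,0,0],"gripper":0.35}
    - {"travel":[0.004,0.004,-0.1],"angular":[0,0,0],"gripper":0.35}
    - {"travel":[0.004,0.004,-0.14],"angular":[0,0,0],"gripper":0.35}
    - {"travel":[0.004,0.004,-0.155],"angular":[0,0,0],"gripper":0.35}
    - {"travel":[0.004,0.004,-0.163],"angular":[0,0,0],"gripper":0.35}
    - {"travel":[0.004,0.004,-0.165],"angular":[0,0,0],"gripper":0.35}
    - {"travel":[0.004,0.004,-0.165],"angular":[0,0,0],"gripper":0.35}

```text
t: 6.5
tool_pos: [0.686, 0.1089, 0.0324]
tool_rot: [0.29, 3.125, 0.001]
contact_force: [-0.4, 0.5, -1.1]
opening: 0.039
grip_force: 40.8
```

step_arm:
  targets:
    - {"travel":[0,0,-0.0015],"angular":[0,0,0],"gripper":0.35}
    - {"travel":[0,0,-0.003],"angular":[0,0,0],"gripper":0.35}
    - {"travel":[0,0,-0.003],"angular":[0,0,0],"gripper":0.35}

```text
t: 6.8
tool_pos: [0.6861, 0.1089, 0.0315]
tool_rot: [0.29, 3.125, 0.0]
contact_force: [-2.5, 0.3, 5.3]
opening: 0.0391
grip_force: 41.5
```

step_arm:
  targets:
    - {"travel":[0,0,0],"angular":[0,0,0],"gripper":0.7}
    - {"travel":[0,0,0],"angular":[0,0,0],"gripper":0.7}
    - {"travel":[0,0,0],"angular":[0,0,0],"gripper":0.7}
    - {"travel":[0,0,0.03],"angular":[0,0,0],"gripper":0.9}
    - {"travel":[0,0,0.08],"angular":[0,0,0],"gripper":1}
    - {"travel":[0,0,0.15],"angular":[0,0,0],"gripper":1}
    - {"travel":[0,0,0.22],"angular":[0,0,0],"gripper":1}
    - {"travel":[-0.03,0.03,0.3],"angular":[0,0,-0.19],"gripper":1}
    - {"travel":[-0.08,0.06,0.33],"angular":[0,0,-0.38],"gripper":1}
    - {"travel":[-0.15,0.09,0.33],"angular":[0,0,-0.57],"gripper":1}

```text
t: 7.8
tool_pos: [0.5972, 0.1636, 0.2342]
tool_rot: [0.985, 2.972, 0.009]
contact_force: [-0.2, 0.9, 0.1]
opening: 0.0854
grip_force: 0.0
```

```bash
python3 - <<'E'
from h import *
np.set_printoptions(precision=4,suppress=True)
S=grab('scene','s4');D=grab('side','d4')
x0,y0=220,215
print([b for b in blobs(S,(0,150,60),(6,255,255),15) if b[1][1]>200],[b for b in blobs(D,(0,150,60),(6,255,255),15) if b[1][1]>100])
to(.3985,.28,.13,-10.6)
cv2.imwrite('pics/m4.png',cv2.resize(np.hstack([cv2.imread('pics/s4.png')[190:340,160:360],cv2.imread('pics/d4.png')[120:270,230:430]]),None,fx=2,fy=2,interpolation=2))
E
```

```text
[([251, 264, 13, 10, 100], [256.8, 268.8])] [([307, 151, 11, 9, 84], [312.2, 154.9]), ([306, 170, 11, 6, 48], [310.9, 172.5])]
at [0.5909 0.1648 0.228 ] az 53.8 t 7.9 travel [-0.3207  0.1919 -0.1634] rz -1.431 mm 245 deg -64.4 open 0.0854
```

View pics/m4.png

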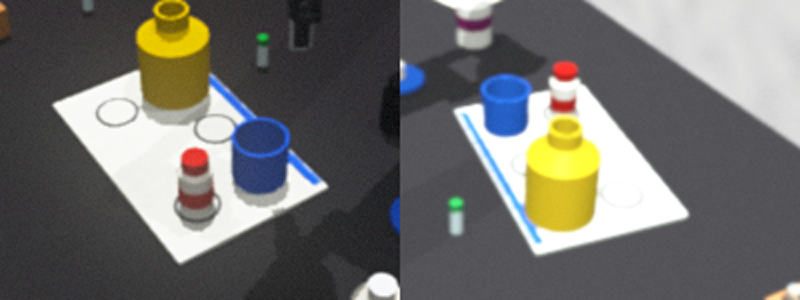

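Red bottle stands upright within its ring: cap at (195,160), ring visible around the base at (197,205).

step_arm:
  targets:
    - {"travel":[-0.04,0.03,0.02],"angular":[0,0,-0.18],"gripper":1}
    - {"travel":[-0.1,0.06,0.02],"angular":[0,0,-0.36],"gripper":1}
    - {"travel":[-0.16,0.1,0.02],"angular":[0,0,-0.54],"gripper":1}
    - {"travel":[-0.22,0.13,0.02],"angular":[0,0,-0.72],"gripper":1}
    - {"travel":[-0.28,0.17,0.02],"angular":[0,0,-0.9],"gripper":1}
    - {"travel":[-0.327,0.196,0.02],"angular":[0,0,-1],"gripper":1}
    - {"travel":[-0.327,0.196,0.02],"angular":[0,0,-1],"gripper":1}

```text
t: 8.6
tool_pos: [0.3964, 0.2818, 0.2395]
tool_rot: [-2.041, -2.388, -0.002]
contact_force: [0.1, -0.4, -0.7]
opening: 0.0852
grip_force: 0.0
```

step_arm:
  targets:
    - {"travel":[0,0,0],"angular":[0,0,-0.19],"gripper":1}
    - {"travel":[0,0,0],"angular":[0,0,-0.38],"gripper":1}
    - {"travel":[0,0,0],"angular":[0,0,-0.42],"gripper":1}
    - {"travel":[0,0,0],"angular":[0,0,-0.42],"gripper":1}

```text
t: 9.0
tool_pos: [0.3994, 0.28, 0.2391]
tool_rot: [2.408, 2.016, 0.001]
contact_force: [0.3, 0.0, 0.2]
opening: 0.0854
grip_force: 0.0
```

```bash
python3 - <<'E'
from h import *
np.set_printoptions(precision=4,suppress=True)
S=load('s4');D=load('d4'); print('red placed',tri([(S,257,268.5),(D,312.3,155)]), 'want .6833 .1085')
W=grab('wrist','w5');S=grab('scene','s5')
bs=blobs(W,(100,140,50),(125,255,255),80);print(bs)
to(.3985,.28,.13,-10.6)
for u in ((.398,.280,.075),): print(proj(W,u))
E
```

```text
red placed [0.6822 0.1093 0.081 ] want .6833 .1085
[([351, 101, 52, 65, 417], [375.9, 113.3]), ([264, 174, 28, 20, 352], [275.9, 183.4]), ([439, 250, 86, 78, 4069], [481.7, 286.7])]
at [0.3992 0.2801 0.2389] az -10.1 t 9.1 travel [-0.0012 -0.0001 -0.1815] rz -0.011 mm 109 deg -0.5 open 0.0855
[[278.2172 190.0912]]
```

View pics/w5.png

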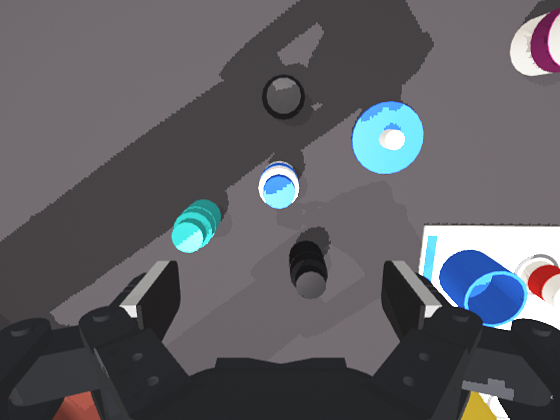

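The wrist view shows the blue cap at (279,190), just where predicted (278,190). Turquoise is at (188,237), black ones at (311,285) and (283,97); the fingers' line clears them.

step_arm:
  targets:
    - {"travel":[0,0,-0.08],"angular":[0,0,-0.01],"gripper":1}
    - {"travel":[0,0,-0.16],"angular":[0,0,-0.01],"gripper":1}
    - {"travel":[0,0,-0.22],"angular":[0,0,-0.01],"gripper":1}
    - {"travel":[0,0,-0.27],"angular":[0,0,-0.01],"gripper":1}
    - {"travel":[0,0,-0.32],"angular":[0,0,-0.01],"gripper":1}
    - {"travel":[0,0,-0.36],"angular":[0,0,-0.01],"gripper":1}
    - {"travel":[0,0,-0.36],"angular":[0,0,-0.01],"gripper":1}

```text
t: 9.8
tool_pos: [0.3958, 0.2787, 0.0188]
tool_rot: [-2.415, -2.006, 0.012]
contact_force: [-1.3, -0.1, -0.5]
opening: 0.0854
grip_force: 0.0
```

step_arm:
  targets:
    - {"travel":[0,0,0],"angular":[0,0,0],"gripper":0.35}
    - {"travel":[0,0,0],"angular":[0,0,0],"gripper":0.35}
    - {"travel":[0,0,0],"angular":[0,0,0],"gripper":0.35}
    - {"travel":[0,0,0],"angular":[0,0,0],"gripper":0.35}
    - {"travel":[0,0,0],"angular":[0,0,0],"gripper":0.35}
    - {"travel":[0,0,0],"angular":[0,0,0],"gripper":0.35}
  squeeze: 40

```text
t: 10.4
tool_pos: [0.3999, 0.2812, 0.0246]
tool_rot: [2.417, 2.006, 0.005]
contact_force: [-1.1, -0.5, 5.6]
opening: 0.0385
grip_force: 40.8
```

step_arm:
  targets:
    - {"travel":[0,0,0.05],"angular":[0,0,0],"gripper":0.35}
    - {"travel":[0,0,0.12],"angular":[0,0,0],"gripper":0.35}
    - {"travel":[0,0,0.2],"angular":[0,0,0],"gripper":0.35}
    - {"travel":[0,0,0.28],"angular":[0,0,0],"gripper":0.35}
    - {"travel":[0,0,0.34],"angular":[0,0,0],"gripper":0.35}
    - {"travel":[0.05,-0.06,0.35],"angular":[0,0,0],"gripper":0.35}
    - {"travel":[0.1,-0.13,0.35],"angular":[0,0,0],"gripper":0.35}
    - {"travel":[0.15,-0.2,0.35],"angular":[0,0,0],"gripper":0.35}
    - {"travel":[0.2,-0.27,0.35],"angular":[0,0,0],"gripper":0.35}
    - {"travel":[0.25,-0.34,0.35],"angular":[0,0,0],"gripper":0.35}

```text
t: 11.4
tool_pos: [0.5454, 0.0799, 0.2327]
tool_rot: [2.417, 2.006, 0.001]
contact_force: [0.4, 1.3, -1.5]
opening: 0.0389
grip_force: 40.8
```

step_arm:
  targets:
    - {"travel":[0.05,-0.07,0],"angular":[0,0,0],"gripper":0.35}
    - {"travel":[0.056,-0.076,0],"angular":[0,0,0],"gripper":0.35}
    - {"travel":[0.056,-0.076,-0.08],"angular":[0,0,0],"gripper":0.35}
    - {"travel":[0.056,-0.076,-0.15],"angular":[0,0,0],"gripper":0.35}
    - {"travel":[0.056,-0.076,-0.18],"angular":[0,0,0],"gripper":0.35}
    - {"travel":[0.056,-0.076,-0.18],"angular":[0,0,0],"gripper":0.35}

```text
t: 12.0
tool_pos: [0.5748, 0.0367, 0.1199]
tool_rot: [-2.412, -2.003, 0.01]
contact_force: [-0.1, -0.1, -1.4]
opening: 0.0387
grip_force: 40.9
```

```bash
python3 - <<'E'
from h import *
np.set_printoptions(precision=4,suppress=True)
W=grab('wrist','w6');o=ctrl.get_obs();to(.582,.0308,.03,-10.6)
h=cv2.cvtColor(W['img'],cv2.COLOR_RGB2HSV)
# cap top = bright blue part; print column
print(W['img'][230:380:5,281].tolist()); b=blobs(W,(100,140,30),(128,255,255),200); print(b)
print(proj(W,o['tool_pos']+[0,0,.052]))
E
```

```text
at [0.5768 0.0366 0.1229] az -10.6 t 12.05 travel [ 0.0087 -0.0097 -0.1548] rz -0.0 mm 93 deg -0.0 open 0.0386
[[11, 30, 71], [12, 30, 69], [93, 94, 100], [97, 93, 87], [98, 93, 87], [95, 90, 85], [149, 143, 134], [148, 142, 134], [149, 144, 134], [139, 136, 130], [11, 28, 67], [11, 28, 68], [11, 29, 69], [11, 29, 69], [24, 57, 128], [21, 51, 120], [20, 50, 120], [20, 50, 120], [20, 51, 121], [19, 51, 119], [19, 50, 120], [19, 50, 119], [18, 49, 119], [20, 49, 119], [18, 49, 119], [20, 49, 119], [18, 46, 113], [11, 11, 11], [12, 11, 12], [10, 10, 12]]
[([216, 0, 141, 273, 17609], [279.2, 89.5]), ([230, 277, 98, 87, 6716], [280.2, 322.8])]
[[284.9166 341.4153]]
```

View pics/w6.png

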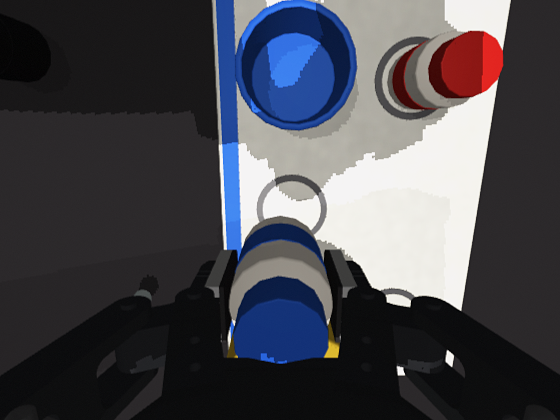

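```bash
python3 - <<'E'
from h import *
np.set_printoptions(precision=4,suppress=True)
W=load('w6'); print(plane(W,291.5,209.5,.008)); print('red ring',plane(W,411,78,.008), plane(W,475,62,.083))
d=338.4*.031/98; c,r=ray(W,280.5,331); print(c+r*d)
o=[ctrl.get_obs()['tool_pos'] for _ in range(3)]; print(o)
E
```

```text
[0.5819 0.0307 0.008 ]
red ring [0.6813 0.1099 0.008 ] [0.6852 0.1088 0.083 ]
[0.5754 0.0367 0.1695]
[array([0.5768, 0.0366, 0.1229]), array([0.5768, 0.0366, 0.1229]), array([0.5768, 0.0366, 0.1229])]
```

step_arm:
  targets:
    - {"travel":[0.009,-0.011,-0.05],"angular":[0,0,0],"gripper":0.35}
    - {"travel":[0.009,-0.011,-0.1],"angular":[0,0,0],"gripper":0.35}
    - {"travel":[0.009,-0.011,-0.135],"angular":[0,0,0],"gripper":0.35}
    - {"travel":[0.009,-0.011,-0.145],"angular":[0,0,0],"gripper":0.35}
    - {"travel":[0.009,-0.011,-0.15],"angular":[0,0,0],"gripper":0.35}
    - {"travel":[0.009,-0.011,-0.153],"angular":[0,0,0],"gripper":0.35}
    - {"travel":[0.009,-0.011,-0.153],"angular":[0,0,0],"gripper":0.35}

```text
t: 12.75
tool_pos: [0.585, 0.0295, 0.0345]
tool_rot: [2.416, 2.005, 0.003]
contact_force: [-0.9, -0.1, -1.4]
opening: 0.0393
grip_force: 41.0
```

step_arm:
  targets:
    - {"travel":[-0.003,0.001,-0.002],"angular":[0,0,0],"gripper":0.35}
    - {"travel":[-0.003,0.001,-0.004],"angular":[0,0,0],"gripper":0.35}
    - {"travel":[-0.003,0.001,-0.004],"angular":[0,0,0],"gripper":0.35}

```text
t: 13.05
tool_pos: [0.5828, 0.0301, 0.0326]
tool_rot: [2.417, 2.006, 0.002]
contact_force: [-3.4, 0.1, 7.2]
opening: 0.0388
grip_force: 41.8
```

step_arm:
  targets:
    - {"travel":[0,0,0],"angular":[0,0,0],"gripper":0.65}
    - {"travel":[0,0,0],"angular":[0,0,0],"gripper":0.65}
    - {"travel":[0,0,0],"angular":[0,0,0],"gripper":0.65}
    - {"travel":[0,0,0.03],"angular":[0,0,0],"gripper":0.7}
    - {"travel":[0,0,0.09],"angular":[0,0,0],"gripper":0.7}
    - {"travel":[0,0,0.16],"angular":[0,0,0],"gripper":0.7}
    - {"travel":[0,0,0.24],"angular":[0,0,0],"gripper":0.7}
    - {"travel":[-0.01,0.06,0.3],"angular":[0,0,0],"gripper":0.7}
    - {"travel":[-0.03,0.13,0.3],"angular":[0,0,0],"gripper":0.7}
    - {"travel":[-0.05,0.2,0.3],"angular":[0,0,0],"gripper":0.7}

```text
t: 14.05
tool_pos: [0.5526, 0.1511, 0.2128]
tool_rot: [2.417, 2.003, 0.006]
contact_force: [0.2, -0.3, -0.9]
opening: 0.0596
grip_force: 0.0
```

```bash
python3 - <<'E'
from h import *
np.set_printoptions(precision=4,suppress=True)
S=grab('scene','s7');D=grab('side','d7');W=grab('wrist','w7')
for n,d in(('S',S),('D',D),('W',W)): print(n,[b for b in blobs(d,(103,140,60),(125,255,255),30) if b[1][1]>100 or n=='W'])
V=load('w5')
print('lid w5',plane(V,388,137,.014),plane(V,394,139,.038))
to(.519,.302,.12,-10.6)
a=np.hstack([cv2.imread('pics/s7.png')[190:340,160:360],cv2.imread('pics/d7.png')[120:270,230:430]])
cv2.imwrite('pics/m7.png',np.vstack([cv2.resize(a,(800,300),interpolation=2),cv2.resize(np.hstack([cv2.imread('pics/w7.png')]*2),(800,300),interpolation=3)]))
E
```

```text
S [([174, 109, 27, 12, 111], [187.0, 114.7]), ([259, 226, 14, 12, 121], [265.4, 231.2]), ([274, 237, 45, 49, 866], [292.1, 264.4]), ([354, 285, 36, 28, 660], [371.8, 299.4])]
D [([216, 153, 27, 15, 275], [229.0, 160.2]), ([270, 157, 32, 31, 685], [283.7, 172.0]), ([267, 186, 20, 34, 47], [277.3, 203.4]), ([544, 336, 16, 18, 44], [552.0, 344.9])]
W [([177, 0, 83, 77, 4731], [218.5, 35.7]), ([281, 154, 12, 210, 2087], [286.2, 253.2]), ([300, 172, 77, 80, 4717], [337.4, 211.7]), ([312, 277, 35, 26, 353], [326.9, 285.2]), ([322, 304, 34, 38, 1005], [338.1, 322.5])]
lid w5 [0.5209 0.3034 0.014 ] [0.5194 0.303  0.038 ]
at [0.5511 0.152  0.2102] az -10.4 t 14.2 travel [-0.0535  0.25   -0.1504] rz -0.005 mm 178 deg -0.2 open 0.0599
```

View pics/m7.png

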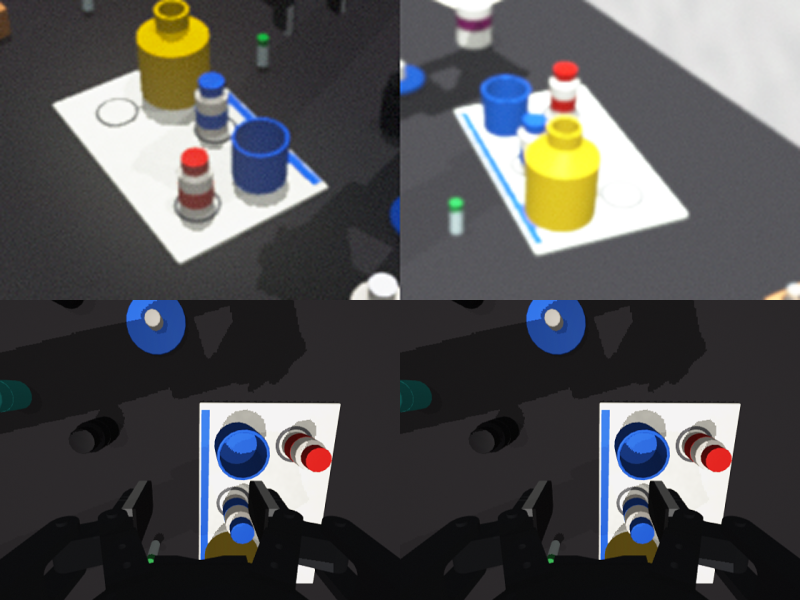

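Both bottles stand upright on their rings: red at (195,160) and blue at (210,85) in the scene crop. The lid is at (155,322) in the wrist view.

step_arm:
  targets:
    - {"travel":[-0.02,0.08,-0.01],"angular":[0,0,0],"gripper":0.7}
    - {"travel":[-0.035,0.16,-0.02],"angular":[0,0,0],"gripper":0.7}
    - {"travel":[-0.053,0.23,-0.04],"angular":[0,0,0],"gripper":0.7}
    - {"travel":[-0.053,0.251,-0.1],"angular":[0,0,0],"gripper":0.7}
    - {"travel":[-0.053,0.251,-0.17],"angular":[0,0,0],"gripper":0.7}
    - {"travel":[-0.053,0.251,-0.2],"angular":[0,0,0],"gripper":0.7}
    - {"travel":[-0.053,0.251,-0.2],"angular":[0,0,0],"gripper":0.7}

```text
t: 14.9
tool_pos: [0.5176, 0.2986, 0.0854]
tool_rot: [-2.417, -2.004, 0.013]
contact_force: [-0.3, -0.5, -0.4]
opening: 0.0596
grip_force: 0.0
```

```bash
python3 - <<'E'
from h import *
np.set_printoptions(precision=4,suppress=True)
print('blue placed',tri([(load('s7'),265.4,230.5),(load('d7'),297,182),(load('w7'),338,322)]))
W=grab('wrist','w8'); h=cv2.cvtColor(W['img'],cv2.COLOR_RGB2HSV)
m=cv2.inRange(h,(100,140,40),(125,255,255)); c=max(cv2.findContours(m,0,1)[0],key=cv2.contourArea); E=cv2.fitEllipse(cv2.convexHull(c)); print(E,plane(W,*E[0],.013))
w=cv2.inRange(h,(0,0,60),(180,60,255)); 
n,l,s,k=cv2.connectedComponentsWithStats(w); print([(s[i].tolist(),k[i].round(1)) for i in range(1,n) if 150<s[i][4]<6000 and 150<k[i][0]<400])
print('pred knob',proj(W,[.5195,.3025,.038]))
to(.5195,.3025,.0165,-10.6)
E
```

```text
blue placed [0.5807 0.027  0.0781]
((439.25421142578125, 400.6429748535156), (41.96339797973633, 72.87757110595703), 130.52552795410156) [0.6115 0.1296 0.013 ]
[]
pred knob [[282.4926 223.8114]]
at [0.5193 0.2993 0.0882] az -10.7 t 14.95 travel [ 0.0003  0.0054 -0.1195] rz 0.002 mm 72 deg 0.1 open 0.0597
```

```bash
python3 - <<'E'
from h import *
np.set_printoptions(precision=4,suppress=True)
W=load('w8'); print(W['img'][224,180:400:10].tolist())
for b in blobs(W,(95,100,20),(130,255,255),300): print(b)
for b in blobs(W,(0,0,80),(180,70,255),150): print('w',b)
E
```

```text
[[110, 104, 107], [109, 104, 107], [109, 105, 107], [122, 116, 120], [174, 165, 171], [232, 255, 255], [103, 218, 255], [110, 220, 255], [97, 197, 255], [255, 255, 255], [255, 255, 255], [255, 255, 255], [211, 254, 255], [207, 255, 255], [188, 255, 255], [183, 254, 255], [162, 150, 153], [161, 153, 159], [161, 152, 158], [161, 153, 158], [161, 152, 158], [161, 152, 158]]
([226, 154, 113, 83, 5241], [275.2, 188.9])
([413, 371, 60, 49, 1750], [436.2, 398.7])
w ([0, 0, 560, 369, 160738], [286.8, 162.7])
w ([542, 11, 18, 87, 1082], [552.3, 55.5])
w ([61, 330, 86, 90, 4361], [113.3, 373.2])
w ([417, 330, 84, 90, 3179], [454.5, 364.3])
```

step_arm:
  targets:
    - {"travel":[0,0.004,-0.04],"angular":[0,0,0],"gripper":0.7}
    - {"travel":[0,0.004,-0.08],"angular":[0,0,0],"gripper":0.7}
    - {"travel":[0,0.004,-0.105],"angular":[0,0,0],"gripper":0.7}
    - {"travel":[0,0.004,-0.116],"angular":[0,0,0],"gripper":0.7}
    - {"travel":[0,0.004,-0.116],"angular":[0,0,0],"gripper":0.7}

```text
t: 15.45
tool_pos: [0.5203, 0.3028, 0.0207]
tool_rot: [-2.418, -2.006, 0.001]
contact_force: [-0.9, -0.4, 0.3]
opening: 0.0598
grip_force: 0.0
```

step_arm:
  targets:
    - {"travel":[0,0,0],"angular":[0,0,0],"gripper":0.1}
    - {"travel":[0,0,0],"angular":[0,0,0],"gripper":0.1}
    - {"travel":[0,0,0],"angular":[0,0,0],"gripper":0.1}
    - {"travel":[0,0,0],"angular":[0,0,0],"gripper":0.1}
    - {"travel":[0,0,0],"angular":[0,0,0],"gripper":0.1}
    - {"travel":[0,0,0],"angular":[0,0,0],"gripper":0.1}
  squeeze: 30

```text
t: 16.05
tool_pos: [0.5211, 0.3035, 0.0221]
tool_rot: [2.417, 2.006, 0.003]
contact_force: [-0.4, -0.5, 5.9]
opening: 0.0185
grip_force: 29.7
```

step_arm:
  targets:
    - {"travel":[0,0,0.03],"angular":[0,0,0],"gripper":0.1}
    - {"travel":[0,0,0.1],"angular":[0,0,0],"gripper":0.1}
    - {"travel":[0,0,0.18],"angular":[0,0,0],"gripper":0.1}
    - {"travel":[0.01,-0.02,0.24],"angular":[0,0,0],"gripper":0.1}
    - {"travel":[0.04,-0.09,0.24],"angular":[0,0,0],"gripper":0.1}
    - {"travel":[0.07,-0.16,0.24],"angular":[0,0,0],"gripper":0.1}
    - {"travel":[0.1,-0.23,0.24],"angular":[0,0,0],"gripper":0.1}
    - {"travel":[0.131,-0.299,0.24],"angular":[0,0,0],"gripper":0.1}
    - {"travel":[0.131,-0.299,0.24],"angular":[0,0,0],"gripper":0.1}
    - {"travel":[0.131,-0.299,0.24],"angular":[0,0,0],"gripper":0.1}

```text
t: 17.05
tool_pos: [0.5984, 0.1229, 0.1639]
tool_rot: [-2.419, -2.003, 0.002]
contact_force: [0.2, 0.3, -1.1]
opening: 0.0189
grip_force: 29.5
```

```bash
python3 - <<'E'
from h import *
np.set_printoptions(precision=4,suppress=True)
W=grab('wrist','w9'); to(.5995,.124,.082,-10.6)
cv2.imwrite('pics/m9.png',np.hstack([cv2.resize(cv2.imread('pics/w9.png'),(400,300)),cv2.resize(cv2.cvtColor(grab('scene','s9')['img'],4)[150:300,200:400],(400,300))]))
E
```

```text
at [0.5981 0.1238 0.164 ] az -10.6 t 17.1 travel [ 0.0023  0.0003 -0.1366] rz 0.001 mm 82 deg 0.0 open 0.0185
```

View pics/m9.png

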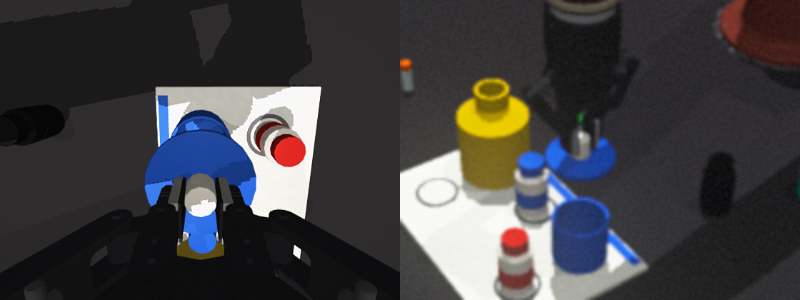

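The lid hangs level, right above the pot (wrist (200,170), pot rim just behind it at (200,120)).

step_arm:
  targets:
    - {"travel":[0.002,0,-0.05],"angular":[0,0,0],"gripper":0.1}
    - {"travel":[0.002,0,-0.09],"angular":[0,0,0],"gripper":0.1}
    - {"travel":[0.002,0,-0.12],"angular":[0,0,0],"gripper":0.1}
    - {"travel":[0.002,0,-0.13],"angular":[0,0,0],"gripper":0.1}
    - {"travel":[0.002,0,-0.136],"angular":[0,0,0],"gripper":0.1}
    - {"travel":[0.002,0,-0.136],"angular":[0,0,0],"gripper":0.1}

```text
t: 17.75
tool_pos: [0.6, 0.1244, 0.0835]
tool_rot: [2.416, 2.007, 0.001]
contact_force: [-0.3, 0.5, 0.1]
opening: 0.019
grip_force: 29.5
```

step_arm:
  targets:
    - {"travel":[0,0,-0.002],"angular":[0,0,0],"gripper":0.1}
    - {"travel":[0,0,-0.003],"angular":[0,0,0],"gripper":0.1}
    - {"travel":[0,0,-0.003],"angular":[0,0,0],"gripper":0.1}

```text
t: 18.05
tool_pos: [0.6005, 0.1237, 0.0822]
tool_rot: [2.417, 2.006, 0.002]
contact_force: [-0.1, 1.6, 0.2]
opening: 0.0187
grip_force: 29.6
```

step_arm:
  targets:
    - {"travel":[0,0,0],"angular":[0,0,0],"gripper":0.45}
    - {"travel":[0,0,0],"angular":[0,0,0],"gripper":0.45}
    - {"travel":[0,0,0],"angular":[0,0,0],"gripper":0.45}
    - {"travel":[0,0,0.03],"angular":[0,0,0],"gripper":0.5}
    - {"travel":[0,0,0.1],"angular":[0,0,0],"gripper":0.5}
    - {"travel":[0,0,0.18],"angular":[0,0,0],"gripper":0.5}
    - {"travel":[0,0,0.26],"angular":[0,0,0],"gripper":0.5}
    - {"travel":[-0.01,-0.08,0.27],"angular":[0,0,0],"gripper":0.5}
    - {"travel":[-0.024,-0.16,0.27],"angular":[0,0,0],"gripper":0.5}
    - {"travel":[-0.038,-0.24,0.27],"angular":[0,0,0],"gripper":0.5}

```text
t: 19.05
tool_pos: [0.5771, -0.0216, 0.2445]
tool_rot: [2.415, 2.007, 0.002]
contact_force: [0.3, -0.1, -0.2]
opening: 0.043
grip_force: 0.0
```

```bash
python3 - <<'E'
from h import *
np.set_printoptions(precision=4,suppress=True)
W=grab('wrist','w10');S=grab('scene','s10');D=grab('side','d10')
to(.527,-.291,.2,-10.6)
cv2.imwrite('pics/m10.png',np.hstack([cv2.resize(cv2.imread('pics/w10.png'),(400,300)),cv2.resize(cv2.imread('pics/s10.png')[190:340,180:380],(400,300))]))
print('W blue',blobs(W,(100,130,50),(125,255,255),100)); print('D', [b for b in blobs(D,(103,130,50),(125,255,255),20) if b[1][1]<250 and b[1][1]>100])
E
```

```text
at [ 0.5768 -0.0227  0.2434] az -10.9 t 19.2 travel [-0.0829 -0.4471 -0.0724] rz 0.006 mm 276 deg 0.3 open 0.0427
W blue [([223, 0, 98, 214, 6388], [261.4, 54.3]), ([259, 119, 34, 35, 917], [275.6, 136.4])]
D [([270, 156, 33, 32, 647], [283.8, 173.1]), ([261, 177, 14, 22, 58], [267.8, 187.2]), ([290, 223, 10, 18, 32], [294.4, 232.8])]
```

View pics/m10.png

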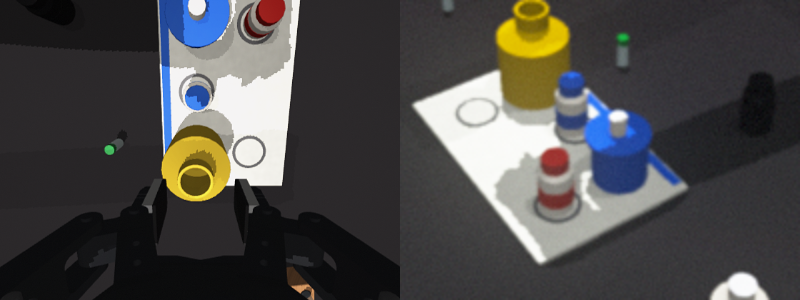

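The lid sits level on the pot, and the blue bottle (198,98) is inside its ring (196,92). The jar rim is at (195,181), the free ring at (249,152).

```bash
python3 - <<'E'
from h import *
np.set_printoptions(precision=4,suppress=True)
W=load('w10');f=lambda u,v:(u*1.4,v*1.4)
print('jar rim',plane(W,*f(195.5,181),.133),'want .5645 -.0628'); print('blue cap',plane(W,275.6,137.5,.082),'ring',plane(W,*f(196.5,92.5),.008),plane(W,*f(249,152),.008))
h=cv2.cvtColor(W['img'],cv2.COLOR_RGB2HSV); m=cv2.inRange(h,(18,120,110),(35,255,255))
for c in cv2.findContours(m,cv2.RETR_CCOMP,1)[0]:
    if len(c)>40: E=cv2.fitEllipse(c); print(np.round(E[0],1),np.round(E[1],1),plane(W,*E[0],.133))
E
```

```text
jar rim [ 0.5648 -0.0612  0.133 ] want .5645 -.0628
blue cap [0.5824 0.0258 0.082 ] ring [0.5819 0.0302 0.008 ] [ 0.6484 -0.0785  0.008 ]
[274.  235.7] [91.3 95.2] [ 0.5678 -0.0463  0.133 ]
[273.  257.6] [31.4 45. ] [ 0.5635 -0.0647  0.133 ]
[273.7 250. ] [49.8 53.7] [ 0.5654 -0.0583  0.133 ]
```

step_arm:
  targets:
    - {"travel":[-0.015,-0.08,0],"angular":[0,0,0],"gripper":0.6}
    - {"travel":[-0.03,-0.16,0],"angular":[0,0,0],"gripper":0.6}
    - {"travel":[-0.045,-0.24,0],"angular":[0,0,0],"gripper":0.6}
    - {"travel":[-0.06,-0.32,0],"angular":[0,0,0],"gripper":0.6}
    - {"travel":[-0.075,-0.4,-0.03],"angular":[0,0,0],"gripper":0.6}
    - {"travel":[-0.083,-0.447,-0.08],"angular":[0,0,0],"gripper":0.6}
    - {"travel":[-0.083,-0.447,-0.15],"angular":[0,0,0],"gripper":0.6}
    - {"travel":[-0.083,-0.447,-0.15],"angular":[0,0,0],"gripper":0.6}
    - {"travel":[-0.083,-0.447,-0.15],"angular":[0,0,0],"gripper":0.6}

```text
t: 20.1
tool_pos: [0.5274, -0.2872, 0.1528]
tool_rot: [-2.414, -2.006, 0.0]
contact_force: [0.3, 0.1, 0.6]
opening: 0.0514
grip_force: 0.0
```

```bash
python3 - <<'E'
from h import *
np.set_printoptions(precision=4,suppress=True)
W=grab('wrist','w11');to(.527,-.291,.026,-10.6)
b=blobs(W,(5,140,80),(20,255,255),40);print(b,proj(W,[.527,-.291,.045])); print(plane(W,*b[0][1],.045))
E
```

```text
at [ 0.5285 -0.2878  0.1549] az -10.5 t 20.15 travel [-0.0025 -0.0053 -0.2148] rz -0.002 mm 129 deg -0.1 open 0.051
[] [[280.6045 210.2123]]Traceback (most recent call last):
  File "<stdin>", line 4, in <module>
IndexError: list index out of range
```

```bash
python3 - <<'E'
from h import *
np.set_printoptions(precision=4,suppress=True)
W=load('w10');S=load('s10');D=load('d10');R=load('w11')
c=lambda n,x,y,w,h:cv2.resize(cv2.imread(f'pics/{n}.png')[y:y+h,x:x+w],(400,300),interpolation=2)
cv2.imwrite('pics/m11.png',np.vstack([np.hstack([c('w10',222,84,120,90),c('s10',230,210,80,60)]),np.hstack([c('w11',0,0,560,420),c('w10',310,0,120,90)])]))
print('red',blobs(S,(0,150,60),(6,255,255),15)[-2:],'blue',[b for b in blobs(S,(103,140,60),(125,255,255),30) if b[1][1]>200])
E
```

```text
red [([251, 265, 12, 9, 90], [256.8, 268.8]), ([252, 289, 12, 5, 22], [257.4, 291.0])] blue [([260, 226, 12, 12, 117], [265.4, 231.4]), ([259, 237, 61, 49, 1124], [289.2, 264.8])]
```

View pics/m11.png

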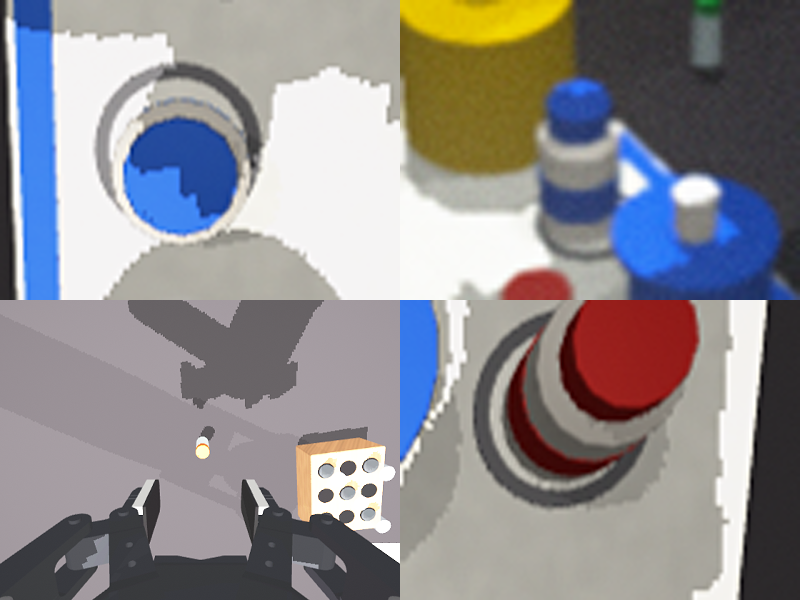

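Top-left crop shows the blue bottle in its ring (shoulder circle around (181,174), ring (180,142)). Bottom-left shows the orange vial at (202,450), and bottom-right the red bottle well inside its ring.

```bash
python3 - <<'E'
from h import *
np.set_printoptions(precision=4,suppress=True)
W=load('w10');R=load('w11')
k=lambda x,y:(222+x*.3,84+y*.3)
print('shoulder',plane(W,*k(181,174),.062),'captop',plane(W,*k(181,177),.083),'ring',plane(W,*k(180,142),.008))
print('orange',plane(R,202*1.4,(451-300)*1.4,.045))
E
```

```text
shoulder [0.5828 0.0257 0.062 ] captop [0.5831 0.0261 0.083 ] ring [0.5834 0.033  0.008 ]
orange [ 0.5285 -0.2922  0.045 ]
```

```bash
python3 - <<'E'
from h import *
np.set_printoptions(precision=4,suppress=True)
S=load('s10');D=load('d7')
a=plane(S,256.8,268.8,.0755);b=plane(S,265.4,231.4,.0755);print(a,b,a-b)
for b in blobs(D,(100,120,40),(128,255,255),8):
    if 240<b[1][0]<320 and 100<b[1][1]<260: print(b)
print([x for x in blobs(D,(0,150,60),(6,255,255),15) if x[1][1]>100])
g=cv2.cvtColor(S['img'],6)[245:268,250:285]; print(g)
E
```

```text
[0.6798 0.1051 0.0755] [0.5791 0.0253 0.0755] [0.1007 0.0798 0.    ]
([269, 156, 34, 32, 715], [283.8, 172.1])
([262, 178, 38, 63, 124], [281.7, 211.1])
[([307, 151, 12, 9, 87], [312.2, 154.8]), ([306, 170, 11, 6, 47], [311.0, 172.6])]
[[166 170 171 175 175 180 173 142 112 120 128 134 134 135 129 135 133 131
  133 133 130 117 112 138 219 250 251 246 220 177 151 145 155 161 155]
 [177 177 178 182 179 182 176 146 100  90 110 126 132 133 138 136 133 130
  134 124 115 105  95 133 218 250 252 250 242 201 158 149 147 151 170]
 [178 179 177 179 178 180 178 156 101  78  84 101 111 119 125 126 126 123
  117 105  92  84  77 128 217 250 251 246 226 195 161 148 149 155 200]
 [183 181 181 176 179 182 179 158  95  72  77  81  89  87  96  94  95  86
   86  81  78  76  72 108 183 237 241 216 179 161 153 147 148 159 208]
 [178 179 181 181 181 177 169 143  90  76  74  77  76  77  77  81  77  76
   80  74  73  74  77  90 135 176 183 167 151 148 146 149 149 154 186]
 [180 180 180 177 174 174 179 156  99  72  76  76  77  81  77  73  78  79
   77  74  76  75  76 115 153 156 145 147 153 151 147 147 147 150
[... 1771 characters left out ...]
 215 199 188 182 169 169 176 181 179 181 177 177
  176 180 176 179 178 160 135 112 132 146 151 153 153 148 145 134 117]
 [251 251 242 195 151 124 113 100  89  89 102 120 147 172 180 180 181 178
  178 179 174 178 171 173 149 121 104 126 144 146 136 119 118 110 100]
 [251 238 175  98  67  59  59  62  62  63  65  76 100 144 177 181 177 177
  174 176 175 177 176 175 163 134  87  90 102 113 112 100  93  97 102]
 [239 170  89  62  63  63  62  62  61  64  61  63  74 114 163 175 179 178
  177 180 176 175 176 169 162 129  81  71  77  82  87  90  95  97  94]
 [182  95  62  67  64  62  62  69  64  58  65  60  67  91 135 175 182 180
  178 181 182 178 169 162 156 123  84  69  71  71  76  77  81  80  86]]
```

Relative to the red bottle, the blue one is within about 2–4 mm of its ring centre, so it is fine. On to the orange vial.

step_arm:
  targets:
    - {"travel":[-0.001,-0.006,-0.06],"angular":[0,0,0],"gripper":0.6}
    - {"travel":[-0.001,-0.006,-0.12],"angular":[0,0,0],"gripper":0.6}
    - {"travel":[-0.001,-0.006,-0.17],"angular":[0,0,0],"gripper":0.6}
    - {"travel":[-0.001,-0.006,-0.21],"angular":[0,0,0],"gripper":0.6}
    - {"travel":[-0.001,-0.006,-0.21],"angular":[0,0,0],"gripper":0.6}

```text
t: 20.65
tool_pos: [0.5264, -0.2905, 0.0262]
tool_rot: [-2.413, -2.006, 0.001]
contact_force: [-1.1, 0.6, -0.2]
opening: 0.0512
grip_force: 0.0
```

step_arm:
  targets:
    - {"travel":[0,0,0],"angular":[0,0,0],"gripper":0.05}
    - {"travel":[0,0,0],"angular":[0,0,0],"gripper":0.05}
    - {"travel":[0,0,0],"angular":[0,0,0],"gripper":0.05}
    - {"travel":[0,0,0],"angular":[0,0,0],"gripper":0.05}
    - {"travel":[0,0,0],"angular":[0,0,0],"gripper":0.05}
    - {"travel":[0,0,0],"angular":[0,0,0],"gripper":0.05}
  squeeze: 25

```text
t: 21.25
tool_pos: [0.5287, -0.2934, 0.0306]
tool_rot: [2.414, 2.003, 0.003]
contact_force: [0.2, 0.9, 7.3]
opening: 0.0134
grip_force: 24.5
```

step_arm:
  targets:
    - {"travel":[0,0,0.04],"angular":[0,0,0],"gripper":0.05}
    - {"travel":[0,0,0.12],"angular":[0,0,0],"gripper":0.05}
    - {"travel":[0,0,0.2],"angular":[0,0,0],"gripper":0.05}
    - {"travel":[0,0.02,0.28],"angular":[0,0,0],"gripper":0.05}
    - {"travel":[0.02,0.1,0.3],"angular":[0,0,0],"gripper":0.05}
    - {"travel":[0.03,0.18,0.3],"angular":[0,0,0],"gripper":0.05}
    - {"travel":[0.04,0.26,0.3],"angular":[0,0,0],"gripper":0.05}
    - {"travel":[0.06,0.34,0.3],"angular":[0,0,0],"gripper":0.05}
    - {"travel":[0.062,0.384,0.3],"angular":[0,0,0],"gripper":0.05}
    - {"travel":[0.062,0.384,0.3],"angular":[0,0,0],"gripper":0.05}

```text
t: 22.25
tool_pos: [0.5641, -0.0586, 0.2082]
tool_rot: [2.413, 2.012, 0.002]
contact_force: [0.0, -0.3, -0.2]
opening: 0.0136
grip_force: 24.5
```

```bash
python3 - <<'E'
from h import *
np.set_printoptions(precision=4,suppress=True)
W=grab('wrist','w12');S=grab('scene','s12');D=grab('side','d12');o=ctrl.get_obs();to(.5645,-.0628,.139,-10.6)
for n,d in(('S',S),('D',D),('W',W)):
    print(n,[b for b in blobs(d,(5,150,60),(17,255,255),12)],proj(d,o['tool_pos']+[0,0,.012]),proj(d,[.5645,-.0628,.133]))
E
```

```text
at [ 0.564  -0.0623  0.2078] az -10.6 t 22.4 travel [ 0.0009 -0.0008 -0.1146] rz 0.001 mm 69 deg 0.0 open 0.0134
S [([331, 0, 10, 5, 15], [335.9, 1.5]), ([327, 2, 6, 8, 15], [329.7, 5.9]), ([224, 35, 6, 11, 15], [225.9, 40.2]), ([407, 90, 8, 7, 14], [409.9, 93.4]), ([433, 101, 12, 13, 39], [439.8, 106.3]), ([444, 103, 11, 20, 39], [448.4, 113.1]), ([451, 108, 9, 9, 22], [454.9, 111.9]), ([243, 161, 5, 7, 29], [245.1, 163.8]), ([373, 166, 9, 5, 13], [376.1, 168.3]), ([378, 171, 7, 8, 19], [380.9, 174.4]), ([384, 170, 8, 10, 20], [388.0, 174.4]), ([142, 189, 8, 10, 24], [145.0, 192.7]), ([150, 192, 13, 8, 44], [156.4, 195.7]), ([129, 197, 16, 9, 42], [137.0, 202.0]), ([145, 198, 7, 4, 16], [147.7, 199.7])] [[243.0741 163.3623]] [[244.4645 194.0326]]
D [([194, 51, 43, 7, 59], [214.6, 54.3]), ([315, 146, 5, 7, 27], [316.6, 149.1])] [[315.7739 150.0188]] [[313.5971 183.513 ]]
W [([264, 254, 34, 42, 1164], [280.3, 274.5])] [[281.2433 284.1394]] [[281.5177 223.3104]]
```

```bash
python3 - <<'E'
from h import *
np.set_printoptions(precision=4,suppress=True)
S=load('s12');D=load('d12');print('cap',tri([(S,245.1,163.8),(D,316.6,149.1)]))
# rim: yellow top ellipse from images before
for n in('s10','d10'):
    d=load(n);h=cv2.cvtColor(d['img'],cv2.COLOR_RGB2HSV);m=cv2.inRange(h,(18,120,60),(35,255,255))
    ys,xs=np.nonzero(m[:300]);t=ys.min();r=[(xs[ys==y].min(),xs[ys==y].max()) for y in range(t,t+16)];print(n,t,r)
E
```

```text
cap [ 0.5649 -0.0587  0.2203]
s10 189 [(np.int64(241), np.int64(250)), (np.int64(239), np.int64(252)), (np.int64(238), np.int64(253)), (np.int64(237), np.int64(254)), (np.int64(236), np.int64(254)), (np.int64(236), np.int64(254)), (np.int64(236), np.int64(254)), (np.int64(236), np.int64(254)), (np.int64(237), np.int64(255)), (np.int64(236), np.int64(257)), (np.int64(234), np.int64(259)), (np.int64(232), np.int64(260)), (np.int64(231), np.int64(262)), (np.int64(230), np.int64(262)), (np.int64(229), np.int64(263)), (np.int64(228), np.int64(264))]
d10 53 [(np.int64(194), np.int64(236)), (np.int64(194), np.int64(236)), (np.int64(194), np.int64(236)), (np.int64(194), np.int64(236)), (np.int64(194), np.int64(236)), (np.int64(194), np.int64(237)), (np.int64(195), np.int64(237)), (np.int64(195), np.int64(237)), (np.int64(195), np.int64(237)), (np.int64(195), np.int64(237)), (np.int64(195), np.int64(238)), (np.int64(195), np.int64(238)), (np.int64(194), np.int64(238)), (np.int64(194), np.int64(238)), (np.int64(194), np.int64(238)), (np.int64(194), np.int64(238))]
```

step_arm:
  targets:
    - {"travel":[0.001,-0.003,-0.04],"angular":[0,0,0],"gripper":0.05}
    - {"travel":[0.001,-0.003,-0.08],"angular":[0,0,0],"gripper":0.05}
    - {"travel":[0.001,-0.003,-0.1],"angular":[0,0,0],"gripper":0.05}
    - {"travel":[0.001,-0.003,-0.112],"angular":[0,0,0],"gripper":0.05}
    - {"travel":[0.001,-0.003,-0.112],"angular":[0,0,0],"gripper":0.05}

```text
t: 22.9
tool_pos: [0.564, -0.0642, 0.1393]
tool_rot: [-2.418, -2.004, 0.002]
contact_force: [-0.2, -0.1, -0.3]
opening: 0.0134
grip_force: 24.5
```

step_arm:
  targets:
    - {"travel":[0,0,0],"angular":[0,0,0],"gripper":0.5}
    - {"travel":[0,0,0],"angular":[0,0,0],"gripper":0.5}
    - {"travel":[0,0,0],"angular":[0,0,0],"gripper":0.5}
    - {"travel":[0,0,0.03],"angular":[0,0,0],"gripper":0.6}
    - {"travel":[0,0,0.1],"angular":[0,0,0],"gripper":0.6}
    - {"travel":[-0.04,0.01,0.15],"angular":[0,0,0],"gripper":0.6}
    - {"travel":[-0.1,0.03,0.15],"angular":[0,0,0],"gripper":0.6}
    - {"travel":[-0.16,0.05,0.15],"angular":[0,0,0],"gripper":0.6}
    - {"travel":[-0.205,0.065,0.1],"angular":[0,0,0],"gripper":0.6}
    - {"travel":[-0.205,0.065,0.05],"angular":[0,0,0],"gripper":0.6}

```text
t: 23.9
tool_pos: [0.4405, -0.0238, 0.1711]
tool_rot: [2.414, 2.005, 0.004]
contact_force: [0.5, -0.2, -0.7]
opening: 0.0511
grip_force: 0.0
```

```bash
python3 - <<'E'
from h import *
np.set_printoptions(precision=4,suppress=True)
W=grab('wrist','w13');S=grab('scene','s13')
b=blobs(W,(40,80,60),(80,255,255),40);print(b,proj(W,[.441,-.0252,.045]))
for x in b: print(plane(W,x[1][0],x[1][1],.043))
print('orange left?',[b for b in blobs(S,(5,150,60),(17,255,255),10) if 180<b[1][0]<300 and b[1][1]>140])
to(.441,-.0252,.028,-10.6)
E
```

```text
[([271, 191, 19, 20, 275], [280.0, 201.1])] [[280.1925 201.0816]]
[ 0.4408 -0.0257  0.043 ]
orange left? []
at [ 0.4385 -0.0237  0.1664] az -10.6 t 24.0 travel [ 0.0042 -0.0026 -0.2307] rz -0.0 mm 138 deg -0.0 open 0.0511
```

step_arm:
  targets:
    - {"travel":[0.003,-0.003,-0.06],"angular":[0,0,0],"gripper":0.6}
    - {"travel":[0.003,-0.003,-0.13],"angular":[0,0,0],"gripper":0.6}
    - {"travel":[0.003,-0.003,-0.19],"angular":[0,0,0],"gripper":0.6}
    - {"travel":[0.003,-0.003,-0.23],"angular":[0,0,0],"gripper":0.6}
    - {"travel":[0.003,-0.003,-0.23],"angular":[0,0,0],"gripper":0.6}

```text
t: 24.5
tool_pos: [0.4417, -0.026, 0.03]
tool_rot: [-2.414, -2.003, 0.006]
contact_force: [-0.6, 0.2, -0.3]
opening: 0.0513
grip_force: 0.0
```

step_arm:
  targets:
    - {"travel":[0,0,0],"angular":[0,0,0],"gripper":0.05}
    - {"travel":[0,0,0],"angular":[0,0,0],"gripper":0.05}
    - {"travel":[0,0,0],"angular":[0,0,0],"gripper":0.05}
    - {"travel":[0,0,0],"angular":[0,0,0],"gripper":0.05}
    - {"travel":[0,0,0],"angular":[0,0,0],"gripper":0.05}
    - {"travel":[0,0,0],"angular":[0,0,0],"gripper":0.05}
  squeeze: 25

```text
t: 25.1
tool_pos: [0.4454, -0.0268, 0.0346]
tool_rot: [2.415, 2.004, 0.004]
contact_force: [-0.2, -0.3, 7.0]
opening: 0.0136
grip_force: 29.2
```

step_arm:
  targets:
    - {"travel":[0,0,0.04],"angular":[0,0,0],"gripper":0.05}
    - {"travel":[0,0,0.12],"angular":[0,0,0],"gripper":0.05}
    - {"travel":[0,0,0.2],"angular":[0,0,0],"gripper":0.05}
    - {"travel":[0,0,0.28],"angular":[0,0,0],"gripper":0.05}
    - {"travel":[0.04,-0.01,0.3],"angular":[0,0,0],"gripper":0.05}
    - {"travel":[0.1,-0.03,0.3],"angular":[0,0,0],"gripper":0.05}
    - {"travel":[0.16,-0.05,0.3],"angular":[0,0,0],"gripper":0.05}
    - {"travel":[0.204,-0.063,0.3],"angular":[0,0,0],"gripper":0.05}
    - {"travel":[0.204,-0.063,0.3],"angular":[0,0,0],"gripper":0.05}
    - {"travel":[0.204,-0.063,0.3],"angular":[0,0,0],"gripper":0.05}

```text
t: 26.1
tool_pos: [0.5655, -0.0641, 0.212]
tool_rot: [-2.417, -2.006, 0.001]
contact_force: [-0.6, 0.1, -0.1]
opening: 0.0134
grip_force: 29.0
```

```bash
python3 - <<'E'
from h import *
np.set_printoptions(precision=4,suppress=True)
W=grab('wrist','w14');S=grab('scene','s14');D=grab('side','d14');o=ctrl.get_obs();to(.5645,-.0635,.141,-10.6)
c=[]
for n,d in(('S',S),('D',D)):
    p=proj(d,o['tool_pos']+[0,0,.012])[0]
    b=[b for b in blobs(d,(45,100,40),(80,255,255),10) if abs(np.array(b[1])-p).max()<12]; print(n,b,p); c.append((d,*b[0][1]))
print(tri(c))
E
```

```text
at [ 0.5649 -0.0638  0.2123] az -10.6 t 26.25 travel [-0.0006  0.0004 -0.1188] rz -0.0 mm 71 deg -0.0 open 0.0136
S [([242, 160, 5, 8, 27], [244.0, 163.4])] [242.2746 161.6095]
D [([316, 146, 5, 7, 27], [317.7, 149.3])] [316.6519 148.3814]
[ 0.566  -0.0612  0.2207]
```

step_arm:
  targets:
    - {"travel":[0,0,-0.04],"angular":[0,0,0],"gripper":0.05}
    - {"travel":[0,0,-0.08],"angular":[0,0,0],"gripper":0.05}
    - {"travel":[0,0,-0.105],"angular":[0,0,0],"gripper":0.05}
    - {"travel":[0,0,-0.116],"angular":[0,0,0],"gripper":0.05}
    - {"travel":[0,0,-0.116],"angular":[0,0,0],"gripper":0.05}

```text
t: 26.75
tool_pos: [0.5649, -0.0639, 0.1417]
tool_rot: [-2.416, -2.006, 0.002]
contact_force: [0.1, 0.1, 0.1]
opening: 0.0135
grip_force: 29.0
```

step_arm:
  targets:
    - {"travel":[0,0,0],"angular":[0,0,0],"gripper":0.5}
    - {"travel":[0,0,0],"angular":[0,0,0],"gripper":0.5}
    - {"travel":[0,0,0],"angular":[0,0,0],"gripper":0.5}
    - {"travel":[0,0,0.03],"angular":[0,0,0],"gripper":0.6}
    - {"travel":[0,0,0.1],"angular":[0,0,0],"gripper":0.6}
    - {"travel":[0,-0.03,0.18],"angular":[0,0,0],"gripper":0.6}
    - {"travel":[0,-0.09,0.24],"angular":[0,0,0],"gripper":0.6}
    - {"travel":[0,-0.16,0.26],"angular":[0,0,0],"gripper":0.6}
    - {"travel":[0,-0.22,0.26],"angular":[0,0,0],"gripper":0.6}
    - {"travel":[0,-0.22,0.26],"angular":[0,0,0],"gripper":0.6}

```text
t: 27.75
tool_pos: [0.5657, -0.2001, 0.3]
tool_rot: [2.42, 1.999, -0.0]
contact_force: [0.3, 0.4, -0.1]
opening: 0.0512
grip_force: 0.0
```

```bash
python3 - <<'E'
from h import *
S=grab('scene','s15');grab('side','d15');grab('wrist','w15')
for n,d in (('S',S),('D',load('d15')),('W',load('w15'))):
  print(n,[b for b in blobs(d,(5,150,60),(17,255,255),10) if 140<b[1][1]<300],[b for b in blobs(d,(45,100,40),(80,255,255),10)])
c=lambda n:cv2.resize(cv2.imread(f'pics/{n}.png'),(400,300),interpolation=3)
z=lambda n,x,y,w,h:cv2.resize(cv2.imread(f'pics/{n}.png')[y:y+h,x:x+w],(400,300),interpolation=2)
cv2.imwrite('pics/m15.png',np.vstack([np.hstack([z('s15',160,150,240,180),c('w15')]),np.hstack([z('w15',180,80,200,150),c('d15')])]))
E
```

```text
S [([405, 167, 9, 7, 14], [409.6, 170.1]), ([380, 171, 10, 6, 15], [384.5, 173.7]), ([396, 171, 8, 8, 23], [400.0, 174.4]), ([404, 173, 8, 8, 20], [407.2, 177.0]), ([132, 185, 31, 22, 122], [147.3, 197.1]), ([123, 193, 6, 4, 12], [125.8, 193.9])] [([167, 112, 28, 13, 117], [180.1, 118.2])]
D [] [([109, 38, 69, 35, 1710], [143.4, 54.6])]
W [] [([235, 19, 13, 12, 109], [241.9, 25.0])]
```

View pics/m15.png

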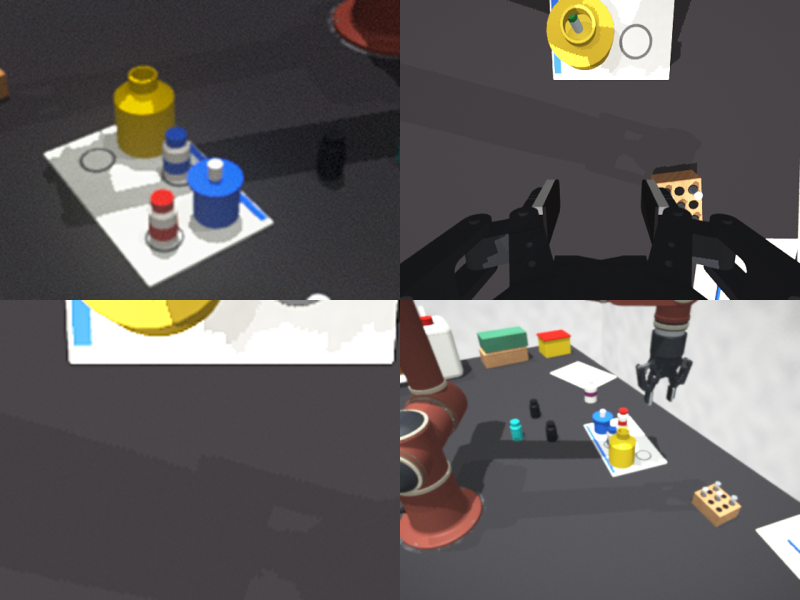

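Deck tidy: red and blue bottles upright on their rings, lid on the pot, nothing sticking out above the jar. The wrist view shows a green cap through the neck at about (572,18). I check its height with a second wrist view.

step_arm:
  targets:
    - {"travel":[0.0,0.08,0.02],"angular":[0,0,0],"gripper":0.6}
    - {"travel":[0.0,0.16,0.02],"angular":[0,0,0],"gripper":0.6}
    - {"travel":[0.0,0.16,0.02],"angular":[0,0,0],"gripper":0.6}
    - {"travel":[0.0,0.16,0.02],"angular":[0,0,0],"gripper":0.6}

```text
t: 28.3
tool_pos: [0.5656, -0.0981, 0.3105]
tool_rot: [2.413, 2.011, -0.0]
contact_force: [-1.2, -0.3, 0.6]
opening: 0.0513
grip_force: 0.0
```

```bash
python3 - <<'E'
from h import *
np.set_printoptions(precision=4,suppress=True)
A=load('w15');B=grab('wrist','w16')
b=blobs(B,(40,80,30),(85,255,255),25);print(b,'orange',blobs(B,(5,150,60),(16,255,255),20))
for x in b: print(tri([(A,241.9,25),(B,*x[1])]))
for z in(.133,.08,.04,.02): print(z,plane(A,241.9,25,z),[plane(B,*x[1],z) for x in b])
print('rim px',proj(B,[.5645,-.0628,.133]))
E
```

```text
[] orange []
0.133 [ 0.5606 -0.0551  0.133 ] []
0.08 [ 0.5577 -0.0419  0.08  ] []
0.04 [ 0.5555 -0.0318  0.04  ] []
0.02 [ 0.5544 -0.0268  0.02  ] []
rim px [[271.9193 150.6509]]
```

```bash
python3 - <<'E'
from h import *
B=load('w16');A=load('w15')
h=cv2.cvtColor(B['img'],cv2.COLOR_RGB2HSV)
print(B['img'][124:186:4,250:298:6].tolist())
print(A['img'][14:60:4,236:262:4].tolist())
E
```

```text
[[[237, 210, 57], [236, 207, 56], [235, 204, 55], [167, 139, 35], [169, 138, 35], [168, 137, 34], [167, 138, 35], [167, 136, 35]], [[238, 211, 57], [237, 209, 56], [152, 124, 31], [159, 129, 35], [175, 144, 42], [115, 93, 22], [166, 137, 34], [165, 135, 34]], [[239, 214, 59], [237, 208, 56], [251, 247, 87], [180, 156, 58], [166, 138, 37], [187, 156, 42], [101, 81, 19], [164, 136, 34]], [[240, 214, 59], [250, 245, 82], [157, 128, 34], [161, 134, 37], [165, 137, 38], [164, 135, 37], [189, 158, 44], [148, 120, 30]], [[240, 214, 59], [207, 173, 45], [158, 131, 35], [164, 136, 38], [165, 137, 40], [150, 127, 46], [151, 124, 33], [144, 116, 28]], [[228, 198, 54], [153, 125, 32], [157, 129, 35], [163, 135, 37], [120, 128, 128], [118, 126, 124], [187, 155, 39], [251, 238, 72]], [[247, 234, 70], [152, 124, 31], [155, 128, 34], [159, 131, 35], [108, 115, 115], [143, 152, 150], [118, 126, 127], [251, 244, 80]], [[241, 225, 64], [153, 126, 32], [153, 126, 33], [157, 129, 35], [136, 116, 46], [137, 146, 144], [138, 148, 147], [251, 243, 80]], [[235, 209, 57], [89, 72, 18], [151, 124, 33], [153, 1
[... 1651 characters left out ...]
85, 51]], [[230, 201, 64], [210, 177, 57], [122, 130, 128], [131, 139, 138], [135, 144, 142], [209, 180, 66], [222, 189, 55]], [[220, 188, 55], [216, 182, 51], [108, 118, 126], [126, 134, 132], [134, 142, 141], [222, 191, 58], [224, 192, 57]], [[213, 180, 50], [218, 184, 53], [222, 190, 53], [146, 142, 112], [196, 175, 100], [227, 196, 60], [226, 195, 59]], [[203, 171, 47], [218, 185, 53], [223, 190, 56], [226, 194, 59], [227, 196, 61], [229, 198, 62], [228, 197, 62]], [[245, 225, 72], [228, 195, 55], [222, 190, 56], [227, 196, 60], [229, 198, 62], [232, 203, 62], [244, 226, 72]], [[113, 91, 25], [240, 210, 62], [244, 224, 71], [245, 225, 73], [245, 227, 73], [245, 221, 70], [152, 124, 33]]]
```

From above, the cap is hidden under the jar's shoulder and the pale vial body is on the floor, so it lies inside.

```bash
python3 -c "
from station import ctrl
print(ctrl.finish_job())"
```

```text
the job is handed in; nothing more can be done
None
```

The job is done and handed in at about 28 s: both bottles stand upright on their rings (the blue one about 2–6 mm off centre), the lid is seated on the rinse pot, and both vials were dropped into the waste jar (the green one seen lying low inside, the orange one dropped cleanly but not seen afterwards).

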